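# Lock the drying rack and set out the washed lunch beakers and spoon to dry

## Robot

A 6-joint arm with a two-finger parallel gripper is mounted at the origin on the work surface. World frame = base frame: x ahead of the robot, y to its left, z up, the work surface at z = 0. Lengths are in m, angles in rad, forces in N, time in s.
With the tool pointing down it reaches from about 0.2 to 0.875 m from the base axis. Payload 3.4 kg.
Tool frame: the origin (TCP) lies midway between the tips of the shut fingers; the grasp point (between the pads) lies behind it (grip_depth is the z of the grasp point in the tool frame, in m); z points along the fingers, x is the direction in which the jaws open and shut, and the axes are right-handed (so a half turn about z gives the same grasp; the last joint's range is limited). The gripper opens to 94 mm and grips with 3 to 60 N. Pads are 16 mm wide; open, the fingers measure 119 mm over their backs; the gripper's body (75 mm by 177 mm) begins 78 mm behind the grasp point.
Start: joints at [1.088, 0.276, 1.505, -0, 1.361, -0.121], TCP at [0.204, 0.538, 0.205] pointing down, gripper open.
Joint ranges: [-2.89, 2.89], [-0.75, 2.08], [0.22, 2.7], [-1.18, 4.32], [0.11, 2.71], [-2.7, 2.7]. Speed limits (rad/s): [2.57, 2.57, 3.14, 3.14, 3.14, 3.14].

## Interface

Orientations are given as a rotation vector (axis times angle).
In Python, from cell import * gives the robot as it stands.
- The arm moves only by the shell command python3 -m inch 'ROWS'. ROWS is JSON, a list of rows, each a list of 7 numbers: the turn, a rotation vector about the tool's x, y, z in rad, then the shift along the tool's x, y, z in cm, then the finger opening in cm, from 0 to 9.4. In form: [[rx, ry, rz, x, y, z, fingers], ...]. A call has 1 to 8 rows; each row is the pose to reach, as a shift and turn from the pose commanded when the call began, along the tool's axes at that moment; what a row does not reach only later rows make up. A row lasts 1/10 s, in which the tool goes at most 50 mm and 8.59 degrees, less where a joint would pass 70% of its speed; a pose out of reach is approached as far as the arm can. A call with a gripper value outside its range is refused whole. The fingers move at their own pace and stop on an object; the grip force is fixed at half the most. Time passes only in rows, so rows that repeat a pose let the fingers close. It gives the time, the measured TCP pose, the force and the opening at its end, in the units of the state.
- get_state(): the state, without advancing time (a new reading comes with each control period).
- camera(name): name is "scene" or "top" or "wrist"; returns a dict with "pixels" (384x512x3 uint8, red, green, blue), "K" (3x3 intrinsics, pixels), "position" and "attitude" of the camera in the world. Camera axes: x right, y down, z forward; pixel columns grow to the right and rows downward; lengths in m; the calibration is good to about 2 mm. A picture is of the moment at which its call begins. There is no depth.
- hand_in(): hands the job in, once; it reports no verdict.
Trained networks look in the newest picture that a camera, given by its name, has taken for a name from the list of things; names that differ only in an ending like _2 or _b are one class to them, and where a whole thing is asked for, a point or a joint stands for the part that bears it (a point fixed in the world has none). Each returns a list of dicts, best first, with "p" (0 to 1); they miss things now and then, are a little off and sometimes report something else, mostly with a low value. They report only what shows in the picture. A call takes as long as a camera call. They do not tell look-alikes from the thing itself.
- boxes_of(camera, name): "rect" ([left, top, right, bottom] in pixels, round what is visible of it).
- regions_of(camera, name): "pixels" (384x512 bool, what is visible of it) and "rect" ([left, top, right, bottom] in pixels, round what is visible of it).
The state is a dict: "t": time; "joint_positions": joint angles; "qd": joint speeds; "joint_efforts": joint torques, N m; "eef_pos": TCP position; "ee_rot": TCP orientation; "wrist_force": force on the tool from outside, world axes, zero at the start; "torque": the same for the moment, N m; "width": finger opening in m.
Only numpy, scipy, OpenCV 4.12 (cv2) and the standard library are available. Lean on these libraries where they do the work, as an engineer would, in place of code of your own. Each camera call takes 0.05 s, during which the arm holds its last target.

## Task

Before putting anything on the drying rack, swing the red-tipped clamp lever at its front fully down to lock it. Then turn every lunch beaker upside down over a peg of its own, so that its rim stands flat on the tray, and lay the spoon flat in the rack's cutlery trough. Let go of everything, leave the lever shut, and leave the other things on the counter where they are.

Things in the scene. Friction and masses are not known exactly. Their poses are not given: they have to be found in the camera images.
- rack: White drying rack fixed on the counter: tray 110 x 300 x 14 mm with three metal pegs in a row, a cutlery trough at its right end and a grey foot with a red-tipped clamp lever at its front. Origin: centre of the tray's underside on the counter; x points to its back (away from the robot), y along the row of pegs to the left.
- seat0 (a point): foot of the right-hand drying peg of the rack, on the top of the tray (14 mm above the counter), where the rim of an inverted beaker stands. The peg is an upright round post 26 mm in diameter with a domed tip 75 mm above this point; pegs are 96 mm apart. Axes as the rack's.
- seat1 (a point): foot of the middle drying peg of the rack, on the top of the tray (14 mm above the counter), where the rim of an inverted beaker stands. The peg is an upright round post 26 mm in diameter with a domed tip 75 mm above this point; pegs are 96 mm apart. Axes as the rack's.
- seat2 (a point): foot of the left-hand drying peg of the rack, on the top of the tray (14 mm above the counter), where the rim of an inverted beaker stands. The peg is an upright round post 26 mm in diameter with a domed tip 75 mm above this point; pegs are 96 mm apart. Axes as the rack's.
- trough (a point): centre of the inner floor of the white cutlery trough, 4 mm above the counter; inside it is 192 mm along x and 72 mm along y, its walls 26 mm high from the counter. Axes as the rack's.
- lever (a joint): angle of the rack's clamp lever (rad): 0 = fully shut, lying level and pointing to the front (-x of the rack); grows as it is raised, to 1.45 nearly upright. Stiff hinge, stays where it is left (about 1.5 N at the tip).
- lever_hinge (a point): point on the lever's hinge line, which runs along the rack's y axis, 46 mm above the counter.
- lever_tip (a point): middle of the lever's red grip, 92 mm from the hinge; the grip is 40 mm long along the lever, 18 mm wide (along the rack's y) and 14 mm thick. When shut it hangs free 46 mm above the counter, clear of the foot by some 12 mm.
- beaker1: Yellow plastic lunch beaker (two or three are present), a square open box 54 x 54 mm outside, 95 mm tall, walls and floor 4 mm thick, about 90 g. Origin: centre of the outside of its closed bottom; its z axis runs along it from bottom to open mouth (mouth at z = +95 mm). Starts lying on a flat side, mouth roughly away from the robot.
- beaker2: Green plastic lunch beaker (two or three are present), a square open box 54 x 54 mm outside, 95 mm tall, walls and floor 4 mm thick, about 90 g. Origin: centre of the outside of its closed bottom; its z axis runs along it from bottom to open mouth (mouth at z = +95 mm). Starts lying on a flat side, mouth roughly away from the robot.
- beaker3: Orange plastic lunch beaker (two or three are present), a square open box 54 x 54 mm outside, 95 mm tall, walls and floor 4 mm thick, about 90 g. Origin: centre of the outside of its closed bottom; its z axis runs along it from bottom to open mouth (mouth at z = +95 mm). Starts lying on a flat side, mouth roughly away from the robot.
- spoon: Stainless spoon lying flat, about 155 mm long, 8 mm thick, 60 g. Origin: underside, near its centre of mass, on the handle; x points to the bowl. The handle is 12 mm wide from x = -80 to +35 mm; the bowl is 38 mm across, centred at x = +54 mm.
- bento: bystander: bamboo two-tier bento box, 184 x 114 x 102 mm, origin under its centre.
- sandwich_case: bystander: clear plastic sandwich case, 156 x 156 x 50 mm, origin under its centre.
- muffin1: bystander: blue silicone muffin cup, 70 mm across, 35 mm tall, origin under its centre.
- muffin2: bystander: a second blue muffin cup like the first.
- grater: bystander: small orange plastic grater lying flat, about 200 x 75 x 12 mm, origin on its underside.
Things that resemble listed ones, but are neither listed nor needed, are in the scene too. What is shaped like the beaker2 but black, pink or white is not meant.

How it is judged:
By the outcome, as a careful person would: the job done as asked, in the order asked, and still so for the second after the job is handed in, with the robot touching nothing.
Of beaker1, beaker2, beaker3 only 2 to 3 are there at a start; the rules pass over those that are not, and their reading is None.
At some moment in a run one of beaker1, beaker2, beaker3, spoon may be knocked a few centimetres aside while the robot is not near it.
Once in a run the grip may slacken for a moment while it holds something.
It also fails if it takes over 210 s, if anything falls off the work surface, if the arm or the gripper's body presses on something with over 40 N, if the wrist force passes 120 N, or if a joint passes its speed limit or range.

## Working session

There is one attempt and no reset: what is moved stays moved. The work goes in short steps, Python scripts to look and compute and a shell command to move; the robot and the scene stay as the last step left them, time stands still between calls to the robot, and variables do not carry over. Pictures are saved under pics/ and viewed, and the job is handed in when it is done.

```bash
ls; mkdir -p pics
python3 - <<'E'
from cell import *
import cv2
s=get_state(); print(s)
for n in ("scene","top","wrist"):
    c=camera(n); cv2.imwrite(f"pics/{n}0.png",c["pixels"][:,:,::-1]); print(n,c["K"],c["position"],c["attitude"])
E
```

```text
pics
{'t': 0.0, 'joint_positions': array([ 1.08799488e+00,  2.76595072e-01,  1.50613465e+00, -1.64341146e-05,
        1.36071070e+00, -1.20982577e-01]), 'qd': array([-0.00023145, -0.00101892, -0.00045241, -0.00022958,  0.00028325,
       -0.00171183]), 'joint_efforts': array([-1.34621681e-03, -4.04586482e+01, -2.37229621e+01,  7.04027689e-02,
        3.43475968e-02, -1.23019217e-04]), 'eef_pos': array([0.20326578, 0.53725194, 0.20460412]), 'ee_rot': array([ 2.58415734e+00,  1.78500499e+00, -2.55731385e-03]), 'wrist_force': array([-0.57241476, -0.35039265,  0.45856961]), 'torque': array([ 0.00484766, -0.0258008 , -0.00110348]), 'width': 0.0939063690332006}
scene [[405.39764724   0.         255.82544769]
 [  0.         405.39764724 193.03225919]
 [  0.           0.           1.        ]] [ 1.13352489 -0.36957871  1.06208682] [-2.25547672 -1.20746755  0.3772698 ]
top [[452.0833607    0.         250.51861437]
 [  0.         452.0833607  192.31460287]
 [  0.           0.           1.        ]] [0.349756   0.05680821 1.35393078] [-2.1416922   2.15293539 -0.18114394]
wrist [[290.58676042   0.         261.6541895 ]
 [  0.         290.58676042 188.80018495]
 [  0.           0.           1.        ]] [0.14060277 0.56194054 0.38520706] [2.41900058 1.67215865 0.19763352]
```

View pics/scene0.png

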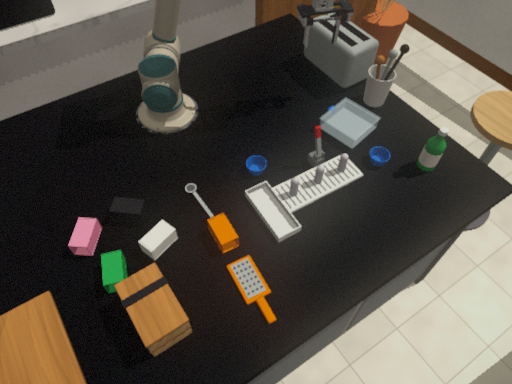

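View pics/top0.png

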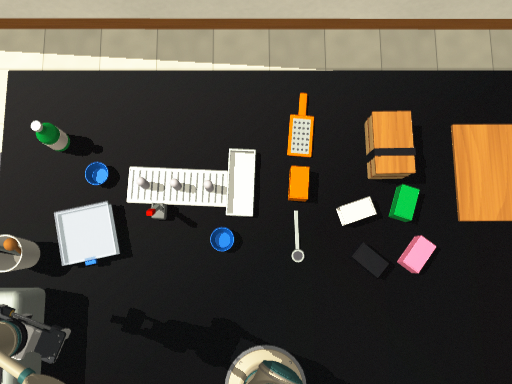

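View pics/wrist0.png

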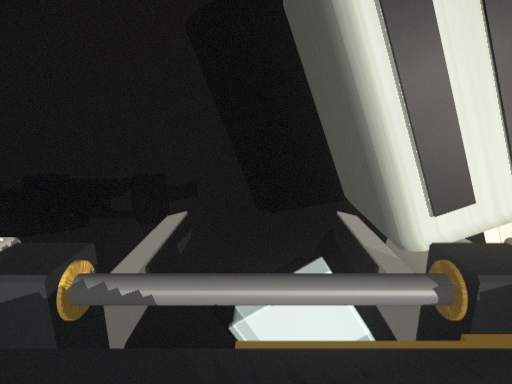

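The scene holds the green and orange beakers and no yellow one; there are pink, white and black look-alikes. The spoon lies at about (297,240) in the top view, and the rack's red lever is up at about (155,211). Next I measure.

```bash
cat > h.py <<'E'
from cell import *
import numpy as np, cv2
from scipy.spatial.transform import Rotation as R
def snap(n,f=None):
    c=camera(n)
    if f: cv2.imwrite(f"pics/{f}.png",c["pixels"][:,:,::-1])
    return c
def ray(c,uv,z):
    d=R.from_rotvec(c["attitude"]).as_matrix()@np.linalg.inv(c["K"])@np.array([uv[0],uv[1],1.])
    p=np.array(c["position"]); return p+d*(z-p[2])/d[2]
def proj(c,P):
    P=np.atleast_2d(P); q=(P-c["position"])@R.from_rotvec(c["attitude"]).as_matrix()
    q=q@np.array(c["K"]).T; return q[:,:2]/q[:,2:]
def tri(cs,uvs):
    A=[];b=[]
    for c,uv in zip(cs,uvs):
        d=R.from_rotvec(c["attitude"]).as_matrix()@np.linalg.inv(c["K"])@np.array([uv[0],uv[1],1.]);d/=np.linalg.norm(d)
        M=np.eye(3)-np.outer(d,d);A.append(M);b.append(M@c["position"])
    return np.linalg.lstsq(np.vstack(A),np.hstack(b),rcond=None)[0]
E
python3 - <<'E'
from h import *
C={n:snap(n) for n in("top","scene")}
for n in ("rack","lever","trough","beaker1","beaker2","beaker3","spoon"):
    for cn in C:
        for r in regions_of(cn,n)[:4]:
            m=r["pixels"].astype(np.uint8); 
            cs,_=cv2.findContours(m,0,2); 
            rr=cv2.minAreaRect(max(cs,key=cv2.contourArea)) if cs else None
            col=C[cn]["pixels"][r["pixels"]].mean(0).astype(int) if m.any() else None
            print(n,cn,round(r["p"],2),[round(float(v)) for v in r["rect"]],m.sum(),col,rr and [np.round(v,1) for v in rr])
for cn,x0,y0,x1,y1 in (("top",110,130,430,290),("scene",60,110,380,330)):
    im=C[cn]["pixels"][y0:y1,x0:x1,::-1]; k=800/(x1-x0)
    k=min(k,600/(y1-y0)); cv2.imwrite(f"pics/{cn}_zoom.png",cv2.resize(im,None,fx=k,fy=k,interpolation=cv2.INTER_CUBIC)); print(k)
E
```

```text
rack top 0.61 [128, 148, 256, 219] 5684 [223 221 215] [array([190.9, 184.4]), array([ 68.6, 129.1]), np.float64(87.5)]
rack scene 0.61 [245, 129, 361, 238] 4422 [169 166 158] [array([300.2, 184.4]), array([ 67.9, 108.1]), np.float64(49.4)]
rack scene 0.58 [313, 127, 317, 155] 130 [106  68  63] [array([317. , 140.5]), array([27.,  6.]), np.float64(90.0)]
rack scene 0.33 [105, 250, 129, 292] 802 [ 40 147  69] [array([113.5, 271.5]), array([40.5, 24.6]), np.float64(85.9)]
lever top 0.43 [141, 205, 157, 217] 100 [155  54  42] [array([152.2, 209.8]), array([ 7.1, 16.3]), np.float64(45.0)]
lever top 0.3 [124, 151, 252, 220] 5571 [224 222 216] [array([190.3, 184.3]), array([ 67.5, 129.7]), np.float64(88.0)]
lever scene 0.74 [312, 128, 322, 157] 181 [106  73  68] [array([317., 141.]), array([30.,  6.]), np.float64(90.0)]
lever scene 0.58 [209, 212, 241, 253] 775 [187 105   5] [array([222.7, 232.9]), array([37.6, 22. ]), np.float64(60.3)]
lever scene 0.42 [225, 255, 274, 320] 1411 [177 136  82] [array([254., 291.]), array([71.9, 27.7]), np.float64(59.5)]
trough top 0.65 [127, 146, 260, 220] 5
[... 2242 characters left out ...]
4, 417, 224] 798 [ 10 182  65] [array([403.7, 203.3]), array([23.2, 36. ]), np.float64(15.3)]
beaker3 scene 0.79 [68, 216, 101, 257] 953 [189 118 137] [array([ 84.4, 236.5]), array([26.5, 39.7]), np.float64(17.7)]
beaker3 scene 0.66 [102, 250, 129, 292] 822 [ 39 146  68] [array([113.5, 271.1]), array([41.6, 24.6]), np.float64(86.4)]
beaker3 scene 0.59 [113, 263, 191, 355] 4043 [151 106  56] [array([153.5, 310. ]), array([82.9, 51. ]), np.float64(60.9)]
spoon top 0.82 [295, 213, 304, 261] 185 [178 179 169] [array([297.2, 255.2]), array([10.6,  9.9]), np.float64(45.0)]
spoon scene 0.77 [183, 185, 213, 217] 199 [130 130 124] [array([200.6, 199.5]), array([39.8, 10. ]), np.float64(47.5)]
2.5
2.5
```

View pics/top_zoom.png

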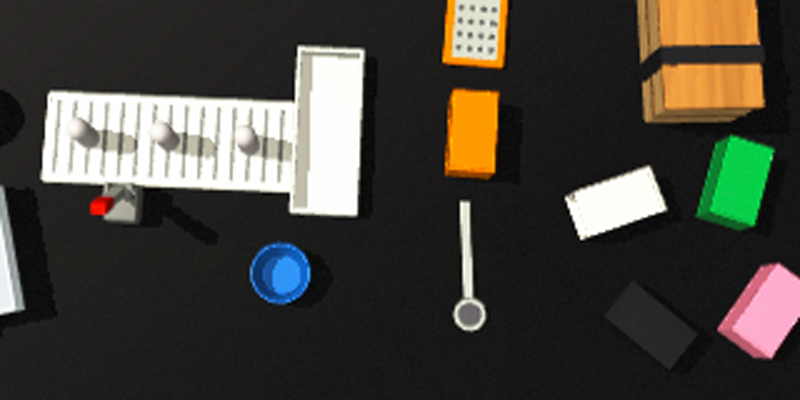

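View pics/scene_zoom.png

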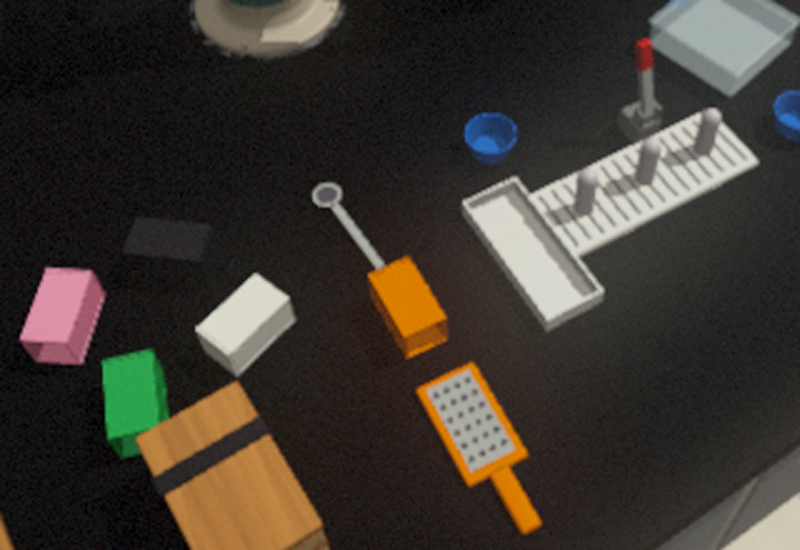

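```bash
cat >> h.py <<'E'
from scipy.optimize import minimize
def box(cx,cy,yaw,x0,x1,y0,y1,z0,z1):
    c,s=np.cos(yaw),np.sin(yaw)
    return np.array([[cx+c*a-s*b,cy+s*a+c*b,z] for a in(x0,x1) for b in(y0,y1) for z in(z0,z1)])
S=4
def hullmask(c,boxes):
    m=np.zeros((384*S,512*S),np.uint8)
    for b in boxes:
        h=cv2.convexHull(proj(c,b).astype(np.float32))
        cv2.fillConvexPoly(m,np.round((h+0.5)*S*16-8).astype(np.int32),1,shift=4)
    return cv2.resize(m.astype(np.float32),(512,384),interpolation=cv2.INTER_AREA)
def fit(cs,masks,boxfn,x0,step):
    def cost(x):
        v=0
        for c,m in zip(cs,masks):
            h=hullmask(c,boxfn(x)); v+=np.abs(h-m).sum()/m.sum()
        return v
    best=None
    for k in range(2):
        sim=np.array([x0]+[np.array(x0)+np.eye(len(x0))[i]*step[i] for i in range(len(x0))])
        r=minimize(cost,x0,method="Nelder-Mead",options=dict(initial_simplex=sim,xatol=1e-4,fatol=1e-5,maxiter=400)); x0=r.x
    return r.x,r.fun
def hsv(c): return cv2.cvtColor(c["pixels"],cv2.COLOR_RGB2HSV)
def cmask(c,hlo,hhi,smin,vmin,rect):
    h=hsv(c); m=((h[...,0]>=hlo)&(h[...,0]<=hhi)&(h[...,1]>=smin)&(h[...,2]>=vmin))
    o=np.zeros_like(m); l,t,r,b=rect; o[t:b,l:r]=m[t:b,l:r]; return o.astype(np.float32)
def wmask(c,rect,v=60):
    h=hsv(c); m=(h[...,2]>v)&(h[...,1]<90)
    o=np.zeros_like(m); l,t,r,b=rect; o[t:b,l:r]=m[t:b,l:r]
    n,lab,st,_=cv2.connectedComponentsWithStats(cv2.morphologyEx(o.astype(np.uint8),cv2.MORPH_CLOSE,np.ones((3,3))))
    return (lab==1+np.argmax(st[1:,4])).astype(np.float32)
beak=lambda x:[box(x[0],x[1],x[2],-.0475,.0475,-.027,.027,0,.054)]
E
python3 - <<'E'
from h import *
T=snap("top");Sc=snap("scene")
mo=[cmask(T,8,25,120,60,(282,162,314,206)),cmask(Sc,8,25,150,25,(203,208,245,256))]
mg=[cmask(T,45,85,100,40,(380,178,422,228)),cmask(Sc,45,85,100,25,(98,246,132,294))]
print(mo[0].sum(),mo[1].sum(),mg[0].sum(),mg[1].sum())
for nm,m,uv in(("orange",mo,(298,183)),("green",mg,(404,203))):
    p=ray(T,uv,.04)
    for cs,ms,t in(([T],m[:1],"top"),([T,Sc],m,"both")):
        x,f=fit(cs,ms,beak,[p[0],p[1],0 if nm=="orange" else -.25],[.01,.01,.1]); print(nm,t,x.round(4),round(f,3))
mr=[wmask(T,(120,140,262,222)),wmask(Sc,(240,120,368,245),50)]
cv2.imwrite("pics/mr.png",np.hstack([mr[0],mr[1]])*255)
p=ray(T,(178,187),.01);print("rack guess",p)
# rack: x,y,yaw,trough centre xr,yr
f2=lambda x:[box(x[0],x[1],x[2],-.055,.055,-.15,.15,0,.014),box(x[0],x[1],x[2],x[3]-.1,x[3]+.1,x[4]-.04,x[4]+.04,0,.026)]
x,f=fit([T],mr[:1],f2,[p[0],p[1],-.03,0,-.19],[.01,.01,.05,.01,.01]); print("rack",x.round(4),f)
# spoon
for n,uv in(("handle end",(296,211)),("bowl",(297.8,255.6))): print(n,ray(T,uv,.006))
for n,uv in(("bowl",(60+326/2.5,110+194/2.5)),("hand",(60+381/2.5,110+265/2.5))): print(n,ray(Sc,uv,.006))
z=lambda u,v:(110+u/2.5,130+v/2.5); w=lambda u,v:(60+u/2.5,110+v/2.5)
for a,b in(((77,127),(710,115)),((158,130),(649,145)),((242,133),(587,175))): print("peg tip",tri([T,Sc],[z(*a),w(*b)]))
print("lever",tri([T,Sc],[z(100,206),w(645,54)]))
E
```

```text
722.0 866.0 854.0 888.0
orange top [ 0.5834 -0.1047 -0.0669] 0.047
orange both [ 0.5835 -0.1045 -0.0677] 0.132
green top [ 0.5234 -0.4172 -0.311 ] 0.037
green both [ 0.5224 -0.4166 -0.3282] 0.232
rack guess [0.57616321 0.25554726 0.01      ]
rack [ 0.5792  0.2571 -0.0489  0.0206 -0.1888] 0.04998696595430374
handle end [ 0.50234209 -0.0987708   0.006     ]
bowl [ 0.36968597 -0.10121247  0.006     ]
bowl [ 0.37097612 -0.09900134  0.006     ]
hand [ 0.50456762 -0.09472947  0.006     ]
peg tip [0.58341412 0.35245139 0.07988498]
peg tip [0.57871203 0.25861194 0.07787083]
peg tip [0.57481516 0.16290479 0.07998213]
lever [0.4872844  0.31373841 0.13012098][ WARN:0@3.576] global loadsave.cpp:1063 imwrite_ Unsupported depth image for selected encoder is fallbacked to CV_8U.
```

View pics/mr.png

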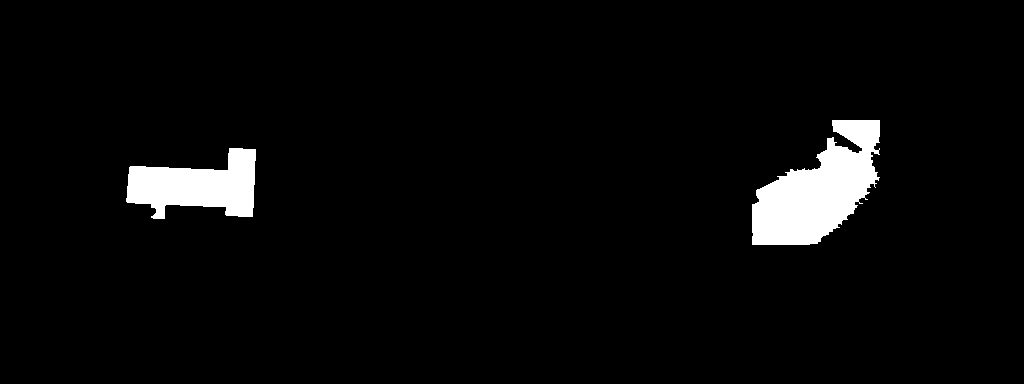

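```bash
cat >> h.py <<'E'
def down(deg):
    a=np.radians(deg);x=np.array([np.cos(a),np.sin(a),0]);z=np.array([0,0,-1.]);return np.column_stack([x,np.cross(z,x),z])
def rel(pos,Rt=None):
    s=get_state();R0=R.from_rotvec(s["ee_rot"]).as_matrix()
    rv=R.from_matrix(R0.T@(R0 if Rt is None else Rt)).as_rotvec()
    d=R0.T@(np.array(pos)-s["eef_pos"])*100
    print("turn",rv.round(3),"shift cm",d.round(2),"rows>=",int(np.ceil(max(np.linalg.norm(d)/5,np.linalg.norm(rv)/.1499))))
E
python3 - <<'E'
from h import *
D=down(87.2)
rel([0.204,0.538,0.30]);rel([0.40,0.40,0.30],D);rel([0.535,0.312,0.26],D);rel([0.535,0.312,0.115],D)
E
```

```text
turn [0. 0. 0.] shift cm [ 0.04  0.04 -9.45] rows>= 2
turn [ 0.    -0.    -0.313] shift cm [-5.93 23.25 -9.45] rows>= 6
turn [ 0.    -0.    -0.313] shift cm [-9.38 38.99 -5.45] rows>= 9
turn [ 0.    -0.    -0.313] shift cm [-9.38 38.99  9.05] rows>= 9
```

```bash
python3 -m inch '[[0,0,0,0,0,-5,9.4],[0,0,0,0,0,-9.5,5],[0,0,-0.1,-1.5,5,-9.5,0],[0,0,-0.2,-3,10,-9.5,0],[0,0,-0.313,-4.5,15,-9.5,0],[0,0,-0.313,-6,19.5,-9.5,0],[0,0,-0.313,-6,23.3,-9.5,0],[0,0,-0.313,-6,23.3,-9.5,0]]'
python3 - <<'E'
from h import *
D=down(87.2)
rel([0.535,0.312,0.26],D);rel([0.535,0.312,0.115],D)
E
```

```text
t: 1.85
eef_pos: [0.4048, 0.3967, 0.3]
ee_rot: [2.28, 2.158, 0.001]
wrist_force: [-1.3, -0.2, 0.6]
width: 0.0417
turn [ 0.002  0.001 -0.006] shift cm [-7.74 13.45  4.04] rows>= 4
turn [ 0.002  0.001 -0.006] shift cm [-7.72 13.42 18.54] rows>= 5
```

```bash
python3 -m inch '[[0,0,0,-2,4.5,0,0],[0,0,0,-4,9,0,0],[0,0,0,-7.7,13.4,2,0],[0,0,0,-7.7,13.4,6,0],[0,0,0,-7.7,13.4,10,0],[0,0,0,-7.7,13.4,14,0],[0,0,0,-7.7,13.4,14,0],[0,0,0,-7.7,13.4,14,0]]'
python3 - <<'E'
from h import *
snap("scene","s1");snap("top","t1");snap("wrist","w1")
rel([0.535,0.312,0.115],down(87.2))
E
```

```text
t: 2.65
eef_pos: [0.53, 0.3165, 0.1609]
ee_rot: [-2.274, -2.167, 0.001]
wrist_force: [0.6, 1.1, -0.4]
width: 0.0004
turn [ 0.005 -0.003  0.001] shift cm [-0.5   0.33  4.84] rows>= 1
```

View pics/s1.png

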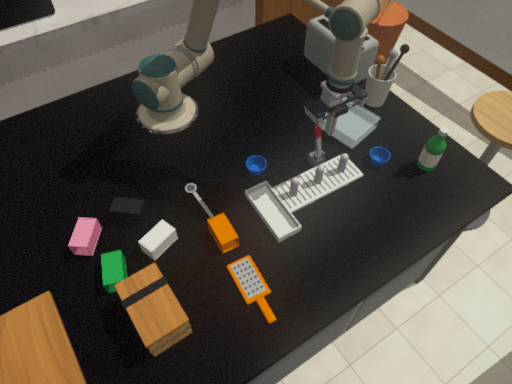

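View pics/w1.png

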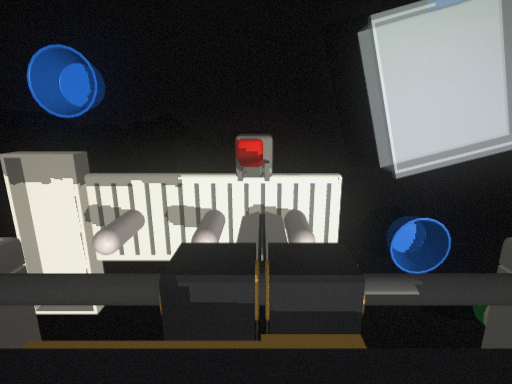

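Run:
```python
from h import *
c=snap("scene");w=snap("wrist");s=get_state()
print(proj(c,s["eef_pos"]),proj(w,s["eef_pos"]),proj(w,[.487,.314,.13]),proj(c,[.487,.314,.13]))
print(s["eef_pos"])
```

```text
[[328.69474335 132.40805088]] [[260.26392387 223.36883044]] [[253.72354133 150.51351967]] [[317.48138319 131.62579414]]
[0.53142825 0.31666283 0.16293696]
```

```bash
python3 -m inch '[[0,0,0,-0.4,0.3,2.5,0],[0,0,0,-0.5,0.3,4.8,0],[0,0,0,-0.5,0.3,4.8,0]]'
python3 - <<'E'
from h import *
s=get_state();print(s["eef_pos"],s["wrist_force"])
snap("scene","s2");snap("wrist","w2")
rel([0.488,0.314,0.115],down(87.2));rel([0.445,0.316,0.10],down(87.2));rel([0.42,0.317,0.075],down(87.2))
E
```

```text
t: 3.2
eef_pos: [0.5315, 0.3099, 0.1108]
ee_rot: [-2.274, -2.165, 0.006]
wrist_force: [-0.0, 0.2, 0.4]
width: 0.0002
[0.53149579 0.30985104 0.11084307] [-0.00451697  0.19032151  0.42963606]
turn [ 0.001 -0.001  0.   ] shift cm [ 0.08 -4.56 -0.15] rows>= 1
turn [ 0.001 -0.001  0.   ] shift cm [ 0.07 -8.87  1.34] rows>= 2
turn [ 0.001 -0.001  0.   ] shift cm [  0.05 -11.38   3.84] rows>= 3
```

View pics/s2.png

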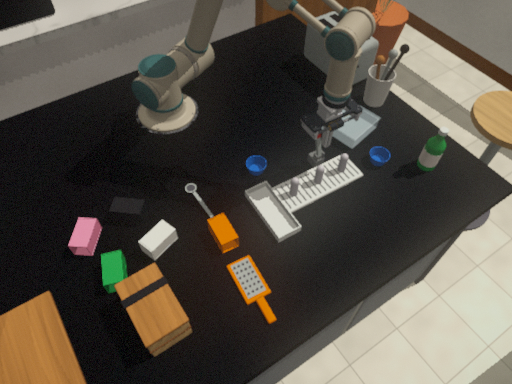

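```bash
python3 -m inch '[[0,0,0,0.1,-2,0,0],[0,0,0,0.1,-3.5,0,0],[0,0,0,0.1,-4.5,0,0],[0,0,0,0.1,-5.5,0,0],[0,0,0,0.1,-6.5,0,0],[0,0,0,0.1,-7.5,0,0],[0,0,0,0.1,-8.5,0.3,0],[0,0,0,0.1,-8.5,0.3,0]]'
python3 - <<'E'
from h import *
snap("scene","s3");snap("wrist","w3")
rel([0.42,0.317,0.085],down(87.2));rel([0.41,0.317,0.053],down(87.2))
E
```

```text
t: 4.1
eef_pos: [0.4458, 0.3155, 0.109]
ee_rot: [-2.273, -2.166, 0.004]
wrist_force: [-0.2, 0.5, 0.0]
width: 0.0005
turn [-0.001  0.     0.   ] shift cm [ 0.   -2.74  2.42] rows>= 1
turn [-0.001  0.     0.   ] shift cm [-0.04 -3.73  5.62] rows>= 2
```

View pics/w3.png

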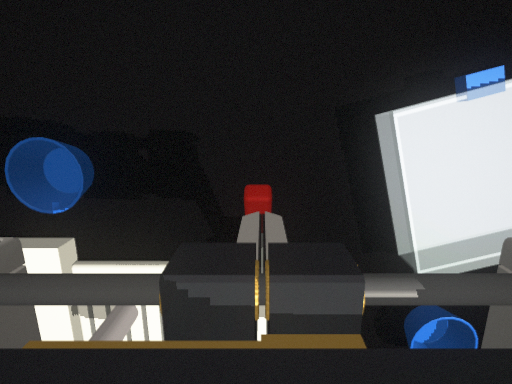

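View pics/s3.png

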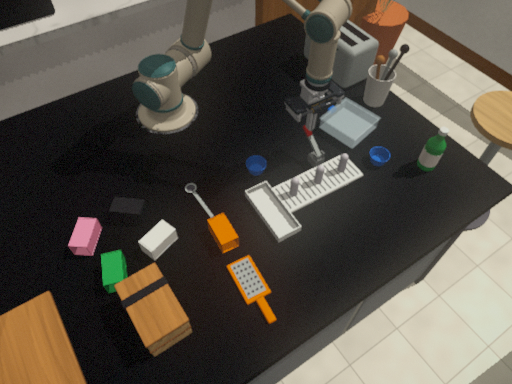

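The red tip shows ahead of the fingers at wrist (258,198), so the lever is tipping forward. I keep following the arc.

```bash
python3 -m inch '[[0,0,0,0,-1,0.5,0],[0,0,0,0,-2,1.3,0],[0,0,0,0,-2.7,2.4,0],[0,0,0,0,-3.2,3.4,0],[0,0,0,0,-3.5,4.4,0],[0,0,0,0,-3.5,5.2,0],[0,0,0,0,-3.5,5.6,0],[0,0,0,0,-3.5,5.6,0]]'
python3 - <<'E'
from h import *
snap("scene","s4");snap("wrist","w4")
s=get_state();print(s["eef_pos"],s["wrist_force"])
E
```

```text
t: 5.0
eef_pos: [0.4123, 0.3172, 0.0532]
ee_rot: [-2.275, -2.166, 0.004]
wrist_force: [-1.9, -0.7, 0.4]
width: 0.0007
[0.41338327 0.31747546 0.05330519] [0.28482289 0.29653644 0.40346361]
```

View pics/w4.png

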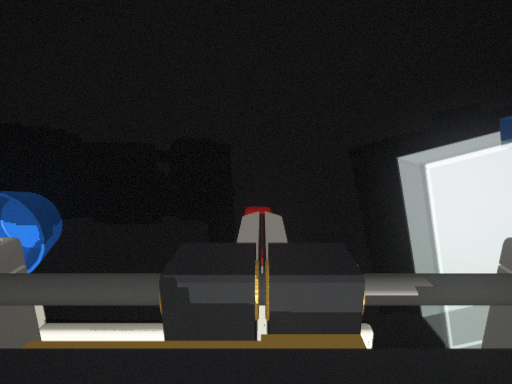

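Push on gently until force shows the stop.

```bash
python3 -m inch '[[0,0,0,0,0,0.15,0],[0,0,0,0,0,0.3,0],[0,0,0,0,0,0.3,0]]';python3 -m inch '[[0,0,0,0,0,0.15,0],[0,0,0,0,0,0.3,0],[0,0,0,0,0,0.3,0]]'
```

```text
t: 5.4
eef_pos: [0.4136, 0.3176, 0.0527]
ee_rot: [2.275, 2.166, 0.002]
wrist_force: [-4.3, -2.1, 16.9]
width: 0.0005
t: 5.7
eef_pos: [0.4136, 0.3177, 0.0521]
ee_rot: [2.275, 2.166, 0.003]
wrist_force: [-7.7, -4.7, 32.9]
width: 0.0007
```

```bash
python3 -m inch '[[0,0,0,0,0,-1.5,0],[0,0,0,0,0.5,-5,0],[0,0,0,0,0,-9,0],[0,0,0,0,-1,-13,2],[0,0,0,0,-2,-16,4],[0,0,0,0,-2,-16,4],[0,0,0,0,-2,-16,4]]'
python3 - <<'E'
from h import *
import cell; print(getattr(cell,"grip_depth",None),[n for n in dir(cell) if not n.startswith("__")])
T=snap("top","t5");Sc=snap("scene","s5");s=get_state();print(s["eef_pos"],s["joint_positions"].round(3))
print("trough",ray(T,(110+327/2.5,130+131/2.5),.022))
for cn,n in((T,"top"),(Sc,"scene")):
    x=[r for r in regions_of(n,"spoon")][:2]
    for r in x: print(n,r["p"],r["rect"])
m=[cmask(T,8,25,120,60,(282,162,314,206))]
print(fit([T],m,beak,[.583,-.105,-.06],[.01,.01,.05]))
for cn,x0,y0,x1,y1 in (("t5",110,130,430,290),("s5",160,90,400,260)):
    im=cv2.imread(f"pics/{cn}.png")[y0:y1,x0:x1]; k=800/(x1-x0)
    cv2.imwrite(f"pics/{cn}z.png",cv2.resize(im,None,fx=k,fy=k,interpolation=cv2.INTER_CUBIC))
rel([.4235,-.1005,.10],down(91));
E
```

```text
t: 6.4
eef_pos: [0.3936, 0.3185, 0.2076]
ee_rot: [2.274, 2.166, 0.002]
wrist_force: [0.0, 1.1, -0.4]
width: 0.029
-0.0188 ['PlanningError', 'boxes_of', 'camera', 'get_state', 'grip_depth', 'hand_in', 'regions_of']
[0.39285247 0.31791764 0.20589021] [ 0.543  0.172  1.644 -0.     1.328 -0.979]
trough [0.58734005 0.06656291 0.022     ]
top 0.75 [295.7, 212.5, 304.8, 263.6]
scene 0.74 [184.4, 185.8, 214.0, 217.0]
(array([ 0.58356392, -0.10461104, -0.06860818]), np.float64(0.04683171585202217))
turn [-0.003  0.002 -0.067] shift cm [-41.61   5.15  10.63] rows>= 9
```

View pics/s5z.png

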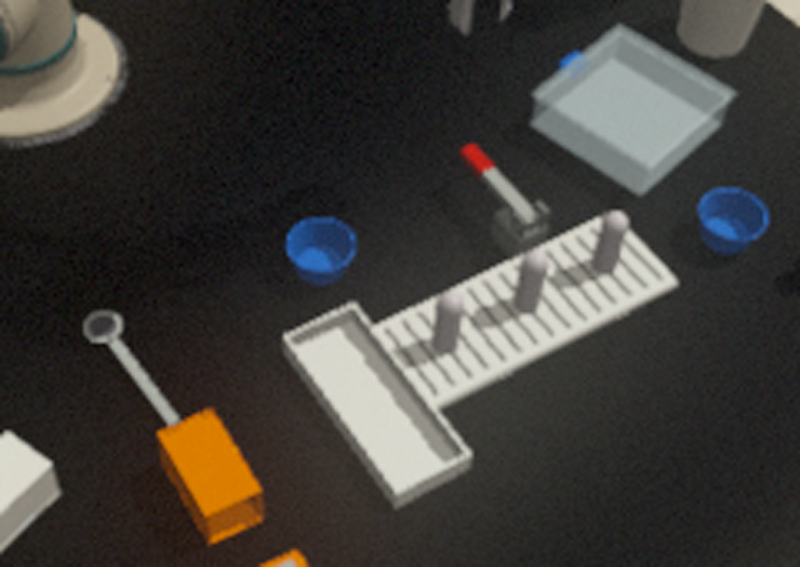

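View pics/t5z.png

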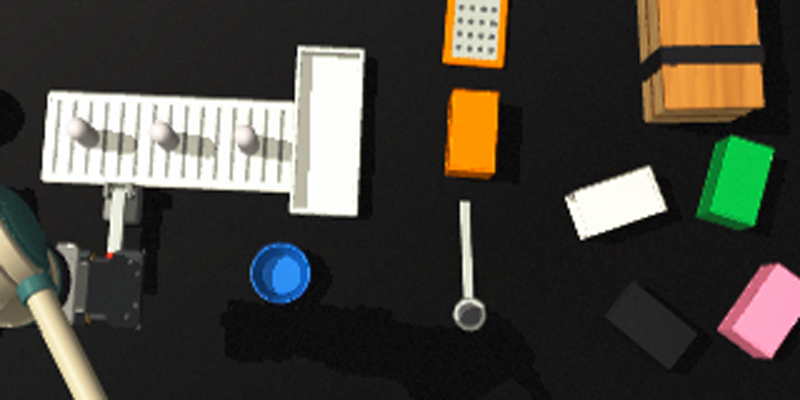

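The lever is down, with the red tip at zoom (478,157), and lies level and forward in both views. Next is the spoon.

```bash
python3 -m inch '[[0,0,0,-4,0.5,0,4],[0,0,0,-9,1,0,4],[0,0,0,-14,2,0,4],[0,0,-0.067,-19,3,0,4],[0,0,-0.067,-24,4,0,4],[0,0,-0.067,-29,4.5,0,4],[0,0,-0.067,-34,5,1,4],[0,0,-0.067,-38.5,5.15,4,4]]'; python3 -m inch '[[0,0,0,-3,0,3,3.5],[0,0,0,-3,0,4,3.5],[0,0,0,-3,0,4,3.5]]'
python3 - <<'E'
from h import *
s=get_state();print(s["joint_positions"].round(3),s["eef_pos"])
T=snap("top","t6");W=snap("wrist","w6")
for z in (.004,):
  for r in regions_of("wrist","spoon")[:1]:
    print(r["p"],r["rect"])
print(proj(W,[[.4235,-.1005,.006],[.5023,-.0988,.006],[.3697,-.1012,.006]]))
rel([.4235,-.1005,.003],down(91));
E
```

```text
t: 7.4
eef_pos: [0.4278, -0.0646, 0.1724]
ee_rot: [2.199, 2.237, 0.003]
wrist_force: [0.7, -0.5, 0.1]
width: 0.0398
t: 7.7
eef_pos: [0.4247, -0.0911, 0.1296]
ee_rot: [-2.2, -2.235, 0.003]
wrist_force: [0.0, 0.1, -0.4]
width: 0.0348
[-3.720e-01  1.290e-01  1.903e+00  1.000e-03  1.116e+00 -1.959e+00] [ 0.42468306 -0.09108657  0.12955048]
0.59 [236.2, 114.0, 272.0, 252.2]
[[251.6524966  181.05875744]
 [252.44690612 248.92923247]
 [251.5012931  129.97521845]]
turn [ 0.001 -0.     0.002] shift cm [-0.99 -0.39 12.94] rows>= 3
```

View pics/w6.png

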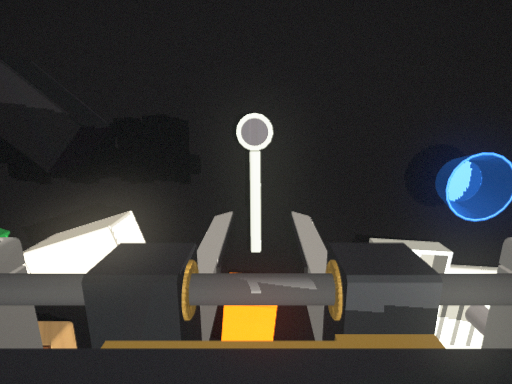

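The wrist view shows the spoon handle at u≈255 between the fingers, within about 3 mm of the estimate. I lower onto it and grip.

```bash
python3 -m inch '[[0,0,0,-0.4,-0.2,4,3.5],[0,0,0,-0.7,-0.3,8,3.5],[0,0,0,-0.7,-0.3,11,3.5],[0,0,0,-0.7,-0.3,12,3.5],[0,0,0,-0.7,-0.3,12.5,3.5],[0,0,0,-0.7,-0.3,12.5,3.5]]'; python3 -m inch '[[0,0,0,0,0,0.05,0],[0,0,0,0,0,0.05,0],[0,0,0,0,0,0.05,0],[0,0,0,0,0,0.05,0],[0,0,0,0,0,0.05,0],[0,0,0,0,0,0.05,0]]'
```

```text
t: 8.45
eef_pos: [0.4248, -0.0983, 0.0076]
ee_rot: [2.199, 2.242, 0.001]
wrist_force: [0.2, 0.2, 0.3]
width: 0.0347
t: 9.05
eef_pos: [0.4243, -0.0987, 0.007]
ee_rot: [2.201, 2.241, 0.001]
wrist_force: [-0.4, 1.1, 5.8]
width: 0.0099
```

```bash
python3 -m inch '[[0,0,0,0,0,-1,0],[0,0,0,0,0,-4,0],[0,0,0,0,0,-8,0],[0,0,0,0,0,-11,0],[0,0,0,0,0,-11,0]]'
python3 - <<'E'
from h import *
W=snap("wrist","w7");Sc=snap("scene","s7");s=get_state();print(s["eef_pos"],s["width"])
im=cv2.imread("pics/s7.png")[90:290,130:370];cv2.imwrite("pics/s7z.png",cv2.resize(im,None,fx=3,fy=3,interpolation=cv2.INTER_CUBIC))
E
```

```text
t: 9.55
eef_pos: [0.4266, -0.0998, 0.1206]
ee_rot: [2.195, 2.235, 0.005]
wrist_force: [-0.4, -0.0, 0.6]
width: 0.0007
[ 0.42368721 -0.09859411  0.11692745] 0.00021082147064896807
```

View pics/w7.png

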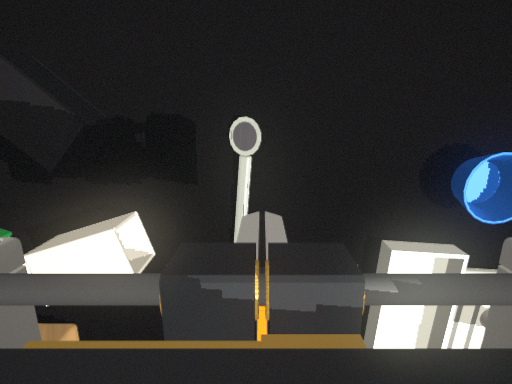

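View pics/s7z.png

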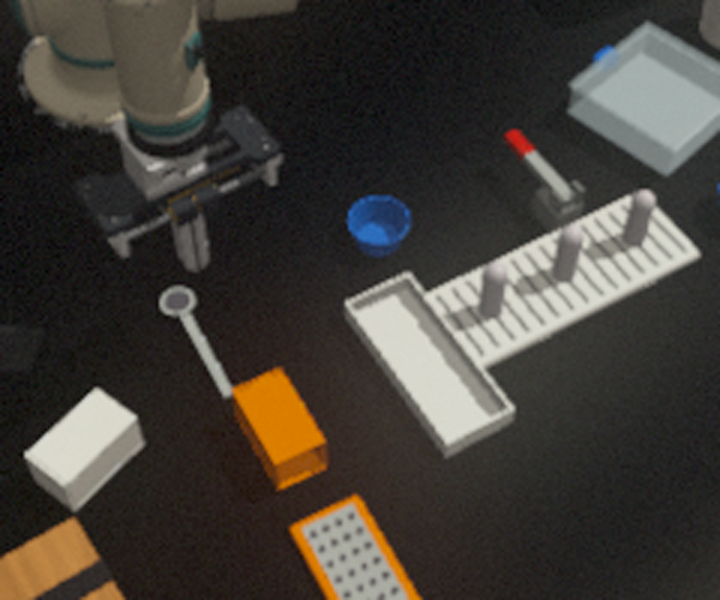

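The grip slipped off the top edge of the handle because the tips were too high. The spoon has turned slightly, so I lift, re-measure and go lower.

```bash
python3 -m inch '[[0,0,0,4,-4,-1,4],[0,0,0,8,-6,-1,4],[0,0,0,9,-6,-1,4],[0,0,0,9,-6,-1,4]]'
python3 - <<'E'
from h import *
W=snap("wrist","w8");T=snap("top","t8");Sc=snap("scene","s8")
im=cv2.imread("pics/t8.png")[190:280,240:360];cv2.imwrite("pics/t8z.png",cv2.resize(im,None,fx=6,fy=6,interpolation=cv2.INTER_CUBIC))
im=cv2.imread("pics/s8.png")[170:260,160:280];cv2.imwrite("pics/s8z.png",cv2.resize(im,None,fx=6,fy=6,interpolation=cv2.INTER_CUBIC))
E
```

```text
t: 10.05
eef_pos: [0.3598, -0.0081, 0.1251]
ee_rot: [-2.196, -2.242, 0.002]
wrist_force: [0.4, -0.5, -0.4]
width: 0.0286
```

View pics/t8z.png

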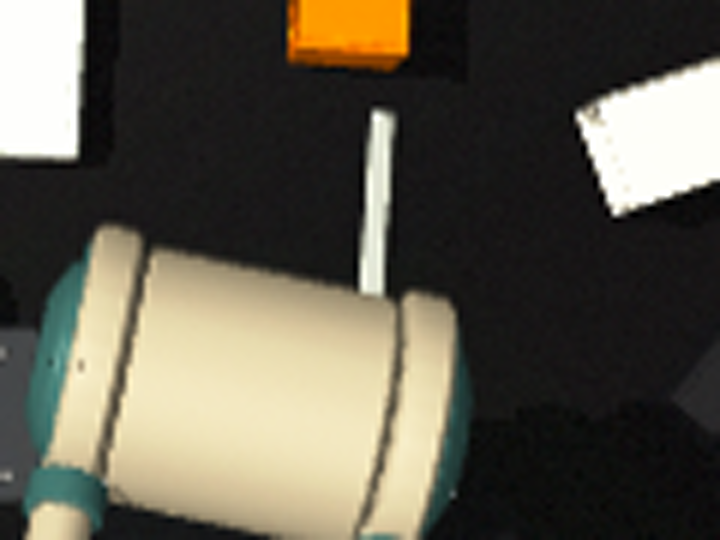

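View pics/s8z.png

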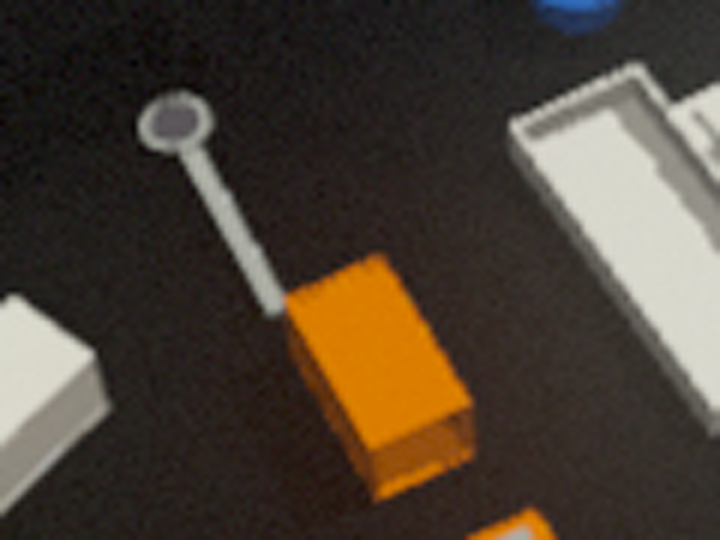

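Run:
```python
from h import *
T=snap("top");Sc=snap("scene");s=get_state()
a=ray(T,(303.6,208.9),.006);b=ray(T,(301.8,238.3),.006);w=ray(Sc,(189.3,190.3),.006);e=ray(Sc,(205.6,221),.006)
print(a,b,w,e, np.linalg.norm(w-a))
u=(w-a)/np.linalg.norm(w-a);print(np.degrees(np.arctan2(u[1],u[0])),np.degrees(np.arctan2(*(b-a)[1::-1])))
print(w-u*.054,a+u*.08)
```

```text
[ 0.50857958 -0.12178326  0.006     ] [ 0.42058883 -0.1142728   0.006     ] [ 0.37859703 -0.10714725  0.006     ] [ 0.50878824 -0.12120431  0.006     ] 0.13080395591987656
173.57556389671632 175.12133488271422
[ 0.43225793 -0.11318946  0.006     ] [ 0.42908196 -0.11283184  0.006     ]
```

Run:
```python
from h import *
rel([.431,-.114,.03],down(84.5))
```

```text
turn [-0.001  0.     0.113] shift cm [-10.47   6.68   9.59] rows>= 4
```

```bash
python3 -m inch '[[0,0,0.113,-4,2.5,0,4],[0,0,0.113,-8,5,1,4],[0,0,0.113,-10.5,6.7,4,4],[0,0,0.113,-10.5,6.7,7,4],[0,0,0.113,-10.5,6.7,9.6,4],[0,0,0.113,-10.5,6.7,9.6,4],[0,0,0.113,-10.5,6.7,9.6,4]]'
python3 - <<'E'
from h import *
W=snap("wrist","w9");rel([.431,-.114,.002],down(84.5))
E
```

```text
t: 11.0
eef_pos: [0.431, -0.114, 0.0302]
ee_rot: [-2.324, -2.112, 0.001]
wrist_force: [0.0, 0.3, 0.3]
width: 0.04
turn [0.001 0.    0.001] shift cm [ 0.01 -0.08  2.9 ] rows>= 1
```

View pics/w9.png

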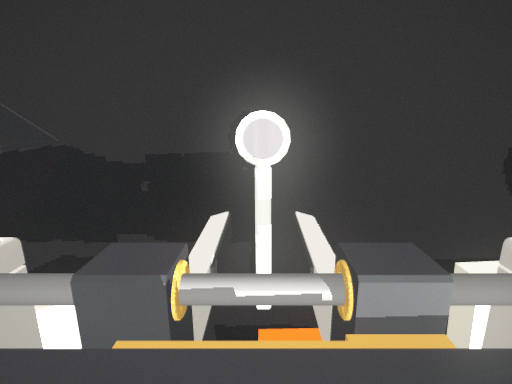

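The spoon is centred (u≈263) and aligned with the fingers. I go down to the counter.

```bash
python3 -m inch '[[0,0,0,0,0,1.5,4],[0,0,0,0,0,2.3,4],[0,0,0,0,0,2.8,4],[0,0,0,0,0,2.8,4],[0,0,0,0,0,2.8,4]]'; python3 -c "
from h import *
print(get_state()['eef_pos'],get_state()['wrist_force'])"
```

```text
t: 11.55
eef_pos: [0.4314, -0.1135, 0.0028]
ee_rot: [2.323, 2.113, 0.001]
wrist_force: [0.7, 0.2, -0.9]
width: 0.0398
[ 0.43135199 -0.11347302  0.0028439 ] [ 0.73969238  0.18636571 -0.91647303]
```

```bash
python3 -m inch '[[0,0,0,0,0,0,0],[0,0,0,0,0,0,0],[0,0,0,0,0,0,0],[0,0,0,0,0,0,0],[0,0,0,0,0,0,0],[0,0,0,0,0,0,0]]';python3 -m inch '[[0,0,0,0,0,-0.5,0],[0,0,0,0,0,-2,0],[0,0,0,0,0,-5,0],[0,0,0,0,0,-8,0],[0,0,0,0,0,-8,0],[0,0,0,0,0,-8,0]]'
python3 - <<'E'
from h import *
W=snap("wrist","w10")
c=[.5885,.067];y=-.049
print(get_state()["joint_positions"].round(3))
p=np.array(c)-.0035*np.array([np.cos(y),np.sin(y)])
D=down(87.2-.0)
for z in(.10,.03,.010):rel([p[0],p[1],z],D)
E
```

```text
t: 12.15
eef_pos: [0.431, -0.1134, 0.0025]
ee_rot: [2.324, 2.114, 0.0]
wrist_force: [-0.1, -0.1, 2.3]
width: 0.0115
t: 12.75
eef_pos: [0.431, -0.1134, 0.0827]
ee_rot: [2.323, 2.113, 0.001]
wrist_force: [0.0, -0.3, -0.9]
width: 0.0116
[-0.414  0.195  1.96   0.     0.988 -1.89 ]
turn [-0.001 -0.    -0.046] shift cm [19.41 13.7  -1.83] rows>= 5
turn [-0.001 -0.    -0.046] shift cm [19.41 13.71  5.17] rows>= 5
turn [-0.001 -0.    -0.046] shift cm [19.41 13.71  7.17] rows>= 5
```

View pics/w10.png

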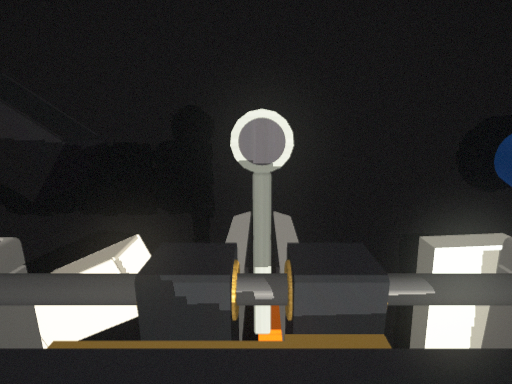

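The spoon is held level, width 11.6 mm. I carry it to the trough.

```bash
python3 -m inch '[[0,0,0,2,1,-3,0],[0,0,0,6,3,-5,0],[0,0,-0.046,10,6,-5,0],[0,0,-0.046,13.5,9,-5,0],[0,0,-0.046,16.5,12,-5,0],[0,0,-0.046,19.4,13.7,-4,0],[0,0,-0.046,19.4,13.7,-1.8,0],[0,0,-0.046,19.4,13.7,-1.8,0]]'
python3 - <<'E'
from h import *
W=snap("wrist","w11");snap("top","t11");snap("scene","s11")
print(get_state()["width"],get_state()["joint_positions"].round(3))
p=np.array([.5885,.067])-.0035*np.array([np.cos(.049),-np.sin(.049)])
for z in(.10,.03,.010):rel([p[0],p[1],z],down(87.2))
E
```

```text
t: 13.6
eef_pos: [0.5824, 0.0676, 0.0954]
ee_rot: [-2.268, -2.164, 0.012]
wrist_force: [-1.0, -0.1, -1.1]
width: 0.0117
0.011435355997161195 [-0.005  0.373  1.635 -0.     1.135 -1.527]
turn [-0.002  0.    -0.   ] shift cm [ 0.08  0.01 -0.03] rows>= 1
turn [-0.002  0.    -0.   ] shift cm [0.09 0.02 6.97] rows>= 2
turn [-0.002  0.    -0.   ] shift cm [0.09 0.02 8.97] rows>= 2
```

View pics/w11.png

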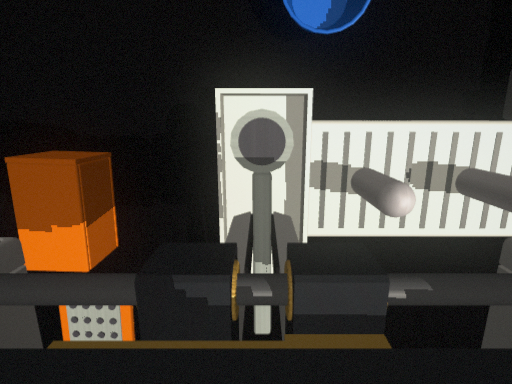

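View pics/s11.png

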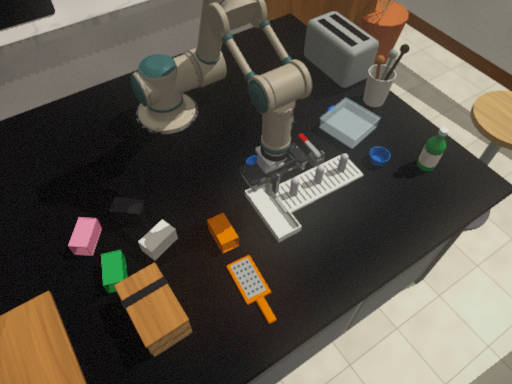

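Run:
```python
from h import *
W=snap("wrist")
print("near wall outer",ray(W,(264,89),.026),"inner",ray(W,(264,96),.026),"L",ray(W,(218,170),.026),"R",ray(W,(308,170),.026))
s=get_state();print("bowl tip",ray(W,(262,110),s["eef_pos"][2]),"handle end",ray(W,(262,333),s["eef_pos"][2]))
```

```text
near wall outer [0.49371204 0.07349461 0.026     ] inner [0.49926755 0.07323453 0.026     ] L [0.55985962 0.02959074 0.026     ] R [0.56375266 0.10926055 0.026     ]
bowl tip [0.51272297 0.07074911 0.10051623] handle end [0.66798674 0.06323145 0.10051623]
```

```bash
python3 -m inch '[[0,0,0,0.1,0.2,2.5,0],[0,0,0,0.1,0.2,5,0],[0,0,0,0.1,0.2,7,0],[0,0,0,0.1,0.2,8.3,0],[0,0,0,0.1,0.2,9.1,0],[0,0,0,0.1,0.2,9.1,0],[0,0,0,0.1,0.2,9.1,0]]'; python3 -c "
from h import *
print(get_state()['eef_pos'],get_state()['wrist_force'])"
```

```text
t: 14.5
eef_pos: [0.5885, 0.0675, 0.0102]
ee_rot: [2.274, 2.166, 0.002]
wrist_force: [-0.4, -0.6, 0.1]
width: 0.0111
[0.58846026 0.06751301 0.01021723] [-0.4404097  -0.5986851   0.11141206]
```

```bash
python3 -m inch '[[0,0,0,0,0,0.2,0],[0,0,0,0,0,0.35,0],[0,0,0,0,0,0.35,0],[0,0,0,0,0,0.35,3],[0,0,0,0,0,0.35,3],[0,0,0,0,0,0.35,3],[0,0,0,0,0,0.35,3]]'; python3 -m inch '[[0,0,0,0,0,-3,3],[0,0,0,0,0,-7,3],[0,0,0,0,0,-12,3],[0,0,0,0,-3,-17,6],[0,0,0,0,-8,-18,6],[0,0,0,0,-13,-18,6],[0,0,0,0,-16,-18,6],[0,0,0,0,-16,-18,6]]'
python3 - <<'E'
from h import *
W=snap("wrist","w12");snap("top","t12");Sc=snap("scene","s12")
print(get_state()["eef_pos"],get_state()["joint_positions"].round(3))
im=cv2.imread("pics/s12.png")[110:310,80:370];cv2.imwrite("pics/s12z.png",cv2.resize(im,None,fx=2.7,fy=2.7,interpolation=cv2.INTER_CUBIC))
E
```

```text
t: 15.2
eef_pos: [0.5877, 0.0677, 0.0059]
ee_rot: [-2.275, -2.166, 0.0]
wrist_force: [0.2, -1.0, 1.0]
width: 0.0303
t: 16.0
eef_pos: [0.4223, 0.0758, 0.186]
ee_rot: [-2.273, -2.166, 0.003]
wrist_force: [0.1, -0.4, 0.4]
width: 0.0599
[0.42899967 0.07545816 0.18634346] [ 0.014  0.076  1.811  0.     1.253 -1.508]
```

View pics/s12z.png

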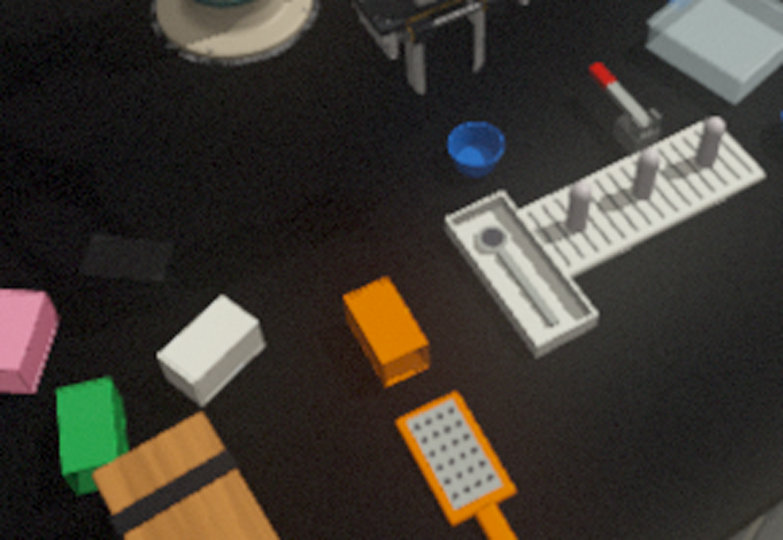

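View pics/w12.png

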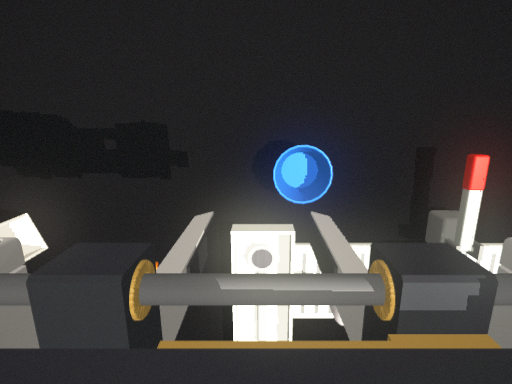

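The spoon lies flat in the trough and the lever is still down. I fit a simple arm model to check the reach of the tilted beaker grasp.

Run:
```python
from h import *
from scipy.optimize import least_squares
s=get_state();q=s["joint_positions"];p=s["eef_pos"]
D=[(.2766,1.5061,.5744,.2046),(.172,1.644,.5054,.2059),(.129,1.903,.4344,.1296),(.195,1.96,.4457,.0827),(.373,1.635,.5879,.1005),(q[1],q[2],np.hypot(*p[:2]),p[2])]
D=np.array(D)
def f(x):
    a,H,L1,L2=x; q2=D[:,0];t=q2+D[:,1]
    return np.r_[a+L1*np.sin(q2)+L2*np.sin(t)-D[:,2],H+L1*np.cos(q2)+L2*np.cos(t)-D[:,3]]
r=least_squares(f,[0,0,.4,.4]);print(r.x,np.abs(r.fun).max())
```

```text
[-0.01210236 -0.29871032  0.61785206  0.41751399] 0.010186639042299828
```

```bash
python3 -m inch '[[-0.12,0,0,-3,0,0,6],[-0.24,0,0,-6,0,0,6],[-0.36,0,0,-10,0,0,7],[-0.48,0,0,-14,1,0,8],[-0.6,0,0,-17,2,0,8],[-0.6,0,0,-17,2,0,8],[-0.6,0,0,-17,2,0,8]]'
python3 - <<'E'
from h import *
from scipy.optimize import least_squares
s=get_state();q=s["joint_positions"];p=s["eef_pos"];print(q.round(3),p,np.degrees(q[1]+q[2]+q[4]))
print(R.from_rotvec(s["ee_rot"]).as_matrix().round(3))
t=q[1]+q[2]+q[4]
D=[(.2766,1.5061,np.pi,.5744,.2046),(.172,1.644,np.pi,.5054,.2059),(q[1],q[2],t,np.hypot(*p[:2]),p[2]),(.129,1.903,np.pi,.4344,.1296),(.195,1.96,np.pi,.4457,.0827)]
D=np.array(D)
def f(x):
    a,h,L1,L2,L3=x; q2=D[:,0];t=q2+D[:,1]
    return np.r_[a+L1*np.sin(q2)+L2*np.sin(t)+L3*np.sin(D[:,2])-D[:,3],h+L1*np.cos(q2)+L2*np.cos(t)+L3*np.cos(D[:,2])-D[:,4]]
r=least_squares(f,[0,.2,.4,.4,.3]);print(r.x,r.fun.round(4))
E
```

```text
t: 16.85
eef_pos: [0.4392, -0.0989, 0.1851]
ee_rot: [1.927, 1.82, 0.563]
wrist_force: [0.1, 0.6, 0.4]
width: 0.0799
[-0.675 -0.193  2.242  0.561  0.663 -2.561] [ 0.43915784 -0.09893518  0.18511945] 155.41515937963948
[[ 0.057  0.824  0.563]
 [ 0.998 -0.047 -0.031]
 [ 0.001  0.564 -0.826]]
[-0.03231126  0.19998096  0.77091777  0.40695309  0.65045923] [ 0.0017 -0.011   0.0016 -0.0031  0.0108  0.0009  0.0044 -0.0073  0.0033
 -0.0013]
```

```bash
cat > kin.py <<'E'
import numpy as np
from scipy.spatial.transform import Rotation as R
from scipy.optimize import least_squares
Ry=lambda a:R.from_euler("y",a).as_matrix();Rz=lambda a:R.from_euler("z",a).as_matrix()
def fk(q,k):
    a,h,L1,e,L2,L3=k
    A=Rz(q[0]);p=A@[a,0,h];A=A@Ry(q[1]);p=p+A@[0,0,L1];A=A@Ry(q[2]);p=p+A@[e,0,L2];A=A@Rz(q[3])@Ry(q[4])
    p=p+A@[0,0,L3];A=A@Rz(q[5]);return p,A
E
python3 - <<'E'
from h import *; from kin import *
import json
s=get_state();p,A=fk(s["joint_positions"],[0,.2,.4,0,.4,.3]);Rm=R.from_rotvec(s["ee_rot"]).as_matrix();print((A.T@Rm).round(3))
E
python3 -c "
from h import *
s=get_state();open('samp.txt','a').write(repr((s['joint_positions'].tolist(),s['eef_pos'].tolist()))+'\n')"
```

```text
[[-1.  0.  0.]
 [-0. -1. -0.]
 [-0. -0.  1.]]
```

```bash
cat > kin.py <<'E'
import numpy as np
from scipy.spatial.transform import Rotation as R
from scipy.optimize import least_squares
Ry=lambda a:R.from_euler("y",a).as_matrix();Rz=lambda a:R.from_euler("z",a).as_matrix()
def fk(q,k):
    a,h,L1,e,L2,L3,d,f=k
    A=Rz(q[0]);p=A@[a,d,h];A=A@Ry(q[1]);p=p+A@[0,0,L1];A=A@Ry(q[2]);p=p+A@[e,0,L2];A=A@Rz(q[3])@Ry(q[4])
    p=p+A@[f,0,L3];A=A@Rz(q[5]+np.pi);return p,A
lo=np.array([-2.89,-.75,.22,-1.18,.11,-2.7]);hi=np.array([2.89,2.08,2.7,4.32,2.71,2.7])
K=np.array([0,.2,.4,0,.4,.3,.07,0])
E
cat > fitk.py <<'E'
from kin import *
D=[([1.08799488,.276595072,1.50613465,0,1.36071070,-.120982577],[.20326578,.53725194,.20460412]),
([.543,.172,1.644,0,1.328,-.979],[.39285,.31792,.20589]),([-.372,.129,1.903,.001,1.116,-1.959],[.42468,-.09109,.12955]),
([-.414,.195,1.96,0,.988,-1.89],[.431,-.1134,.0827]),([-.005,.373,1.635,0,1.135,-1.527],[.5842,.0675,.1005]),([.014,.076,1.811,0,1.253,-1.508],[.429,.0755,.1863])]
D+=[eval(l) for l in open("samp.txt")]
r=least_squares(lambda k:np.concatenate([fk(q,k)[0]-p for q,p in D]),K);print(r.x.round(4).tolist());print(r.fun.reshape(-1,3).round(4))
E
python3 fitk.py
```

```text
[0.0046, 0.1365, 0.6271, 0.0607, 0.418, 0.388, 0.0696, 0.0011]
[[-0.0003 -0.0002 -0.0001]
 [-0.0002  0.0003  0.0001]
 [ 0.0003  0.0003  0.0005]
 [-0.0005  0.0002 -0.0002]
 [ 0.0006 -0.0009  0.    ]
 [ 0.0001  0.0001 -0.0002]
 [ 0.     -0.0002 -0.0001]]
```

```bash
sed -i 's/^K=.*/K=np.array([0.0046,0.1365,0.6271,0.0607,0.418,0.388,0.0696,0.0011])/' kin.py
cat >> kin.py <<'E'
rng=np.random.default_rng(0)
def ik(p,A,seeds=None,n=25):
    out=[]
    S=[np.array(s) for s in seeds] if seeds is not None else [lo+(hi-lo)*rng.random(6) for _ in range(n)]
    for s in S:
        def f(q):
            P,B=fk(q,K);return np.r_[(P-p)*5,R.from_matrix(B.T@A).as_rotvec()]
        r=least_squares(f,np.clip(s,lo+1e-3,hi-1e-3),bounds=(lo,hi),max_nfev=200)
        if np.abs(r.fun).max()<1e-4 and not any(np.abs(r.x-o).max()<.05 for o in out): out.append(r.x)
    return out
def tool(az,al,flip=False):
    """tool z horizontal part along az, al below horizontal; jaws horizontal"""
    z=np.array([np.cos(az)*np.cos(al),np.sin(az)*np.cos(al),-np.sin(al)])
    x=np.array([-np.sin(az),np.cos(az),0]);
    if flip:x=-x
    return np.column_stack([x,np.cross(z,x),z])
G=.0188
def wristp(q):
    a,h,L1,e,L2,L3,d,f=K
    A=Rz(q[0]);p=A@[a,d,h];A=A@Ry(q[1]);p=p+A@[0,0,L1];el=p;A=A@Ry(q[2]);return el,p+A@[e,0,L2]
E
python3 - <<'E'
from kin import *
def marg(q): return np.minimum(q-lo,hi-q).min()
pk={"orange":(.5835,-.1045,-.068),"green":(.523,-.417,-.31)}
for nm,(x,y,yw) in pk.items():
    for al in (25,35,45,55):
        for fl in(False,True):
            A=tool(yw,np.radians(al),fl); g=np.array([x,y,.027])-np.array([np.cos(yw),np.sin(yw),0])*.005
            p=g+A[:,2]*G
            for q in ik(p,A):
                el,w=wristp(q)
                if marg(q)>.05:print(nm,al,fl,q.round(2),round(marg(q),2),"elbow",el.round(2),"wrist",w.round(2))
E
```

```text
orange 35 False [-0.54  0.6   2.59  2.69  1.    1.54] 0.11 elbow [ 0.35 -0.13  0.65] wrist [ 0.28 -0.08  0.24]
orange 35 True [-0.54  0.6   2.59  2.69  1.   -1.6 ] 0.11 elbow [ 0.35 -0.13  0.65] wrist [ 0.28 -0.08  0.24]
orange 45 False [-0.48  0.43  2.44  2.56  0.54  1.78] 0.26 elbow [ 0.27 -0.06  0.71] wrist [ 0.32 -0.09  0.29]
orange 45 True [-0.48  0.43  2.44  2.56  0.54 -1.36] 0.26 elbow [ 0.27 -0.06  0.71] wrist [ 0.32 -0.09  0.29]
orange 55 False [-0.43  0.36  2.28  1.93  0.22  2.48] 0.11 elbow [ 0.23 -0.03  0.72] wrist [ 0.37 -0.09  0.33]
orange 55 True [-0.43  0.36  2.28  1.93  0.22 -0.66] 0.11 elbow [ 0.23 -0.03  0.72] wrist [ 0.37 -0.09  0.33]
green 25 False [-1.19  0.74  2.41  2.26  1.14  1.57] 0.29 elbow [ 0.22 -0.37  0.6 ] wrist [ 0.2  -0.31  0.18]
green 25 True [-1.19  0.74  2.41  2.26  1.14 -1.57] 0.29 elbow [ 0.22 -0.37  0.6 ] wrist [ 0.2  -0.31  0.18]
green 35 False [-1.13  0.59  2.32  2.17  0.81  1.81] 0.38 elbow [ 0.21 -0.29  0.66] wrist [ 0.23 -0.32  0.24]
green 35 True [-1.13  0.59  2.32  2.17  0.81 -1.33] 0.38 elbow [ 0.21 -0.29  0.66] wrist [ 0.23 -0.32  0.24]
green 45 False [-1.06  0.49  2.21  1.89  0.53  2.19] 0.42 elbow [ 0.21 -0.23  0.69] wrist [ 0.27 -0.34  0.29]
green 45 True [-1.06  0.49  2.21  1.89  0.53 -0.95] 0.42 elbow [ 0.21 -0.23  0.69] wrist [ 0.27 -0.34  0.29]
green 55 True [-0.99  0.44  2.08  1.26  0.39 -0.24] 0.28 elbow [ 0.21 -0.19  0.7 ] wrist [ 0.32 -0.35  0.33]
```

Run:
```python
from kin import *
def marg(q): return np.minimum(q-lo,hi-q).min()
seat={2:(.5837,.353),1:(.579,.257),0:(.5745,.161)}
# inverted: mouth down, tool z = from pick: tool elevation; hand leaning toward azimuth psi => z_tool=(-sin al cos psi,-sin al sin psi,-cos al)
for s in (2,0):
  for al in (40,):
    for psi in range(-180,180,15):
      for fl in(False,True):
        a=np.radians(al);A=tool(np.radians(psi)+np.pi,np.pi/2-a,fl)
        ok=True;res=[]
        for z in (.07,.18):
            p=np.array([*seat[s],z])+A[:,2]*G
            o=[q for q in ik(p,A,n=12) if marg(q)>.08]
            res.append(o)
        if all(res): print(s,al,psi,fl,[q.round(2).tolist() for q in res[0]],[q.round(2).tolist() for q in res[1]])
```

```text
2 40 -135 True [[0.26, 0.38, 2.09, 1.45, 0.33, -0.29]] [[0.26, 0.22, 1.95, 0.79, 0.47, 0.43]]
2 40 -120 True [[0.16, 0.42, 2.02, 1.21, 0.56, -0.33]] [[0.16, 0.26, 1.89, 0.87, 0.71, 0.08]]
2 40 -105 True [[0.1, 0.47, 1.91, 1.02, 0.78, -0.4]] [[0.1, 0.33, 1.79, 0.84, 0.94, -0.12]]
2 40 -90 True [[0.08, 0.53, 1.77, 0.87, 0.99, -0.48]] [[0.08, 0.41, 1.66, 0.78, 1.15, -0.28]]
2 40 -75 True [[0.08, 0.6, 1.62, 0.75, 1.19, -0.57]] [[0.08, 0.49, 1.51, 0.7, 1.36, -0.41]]
2 40 -60 False [[0.11, 0.67, 1.46, 0.64, 1.38, 2.48]] [[0.11, 0.57, 1.35, 0.63, 1.55, 2.61]]
2 40 -60 True [[0.11, 0.67, 1.46, 0.64, 1.38, -0.66]] [[0.11, 0.57, 1.35, 0.63, 1.55, -0.54]]
2 40 -45 False [[0.15, 0.74, 1.31, 0.54, 1.56, 2.37]] [[0.15, 0.65, 1.19, 0.55, 1.73, 2.47]]
2 40 -45 True [[0.15, 0.74, 1.31, 0.54, 1.56, -0.77]] [[0.15, 0.65, 1.19, 0.55, 1.73, -0.67]]
2 40 -30 False [[0.2, 0.81, 1.16, 0.45, 1.72, 2.24]] [[0.2, 0.73, 1.04, 0.47, 1.9, 2.33]]
2 40 -30 True [[0.2, 0.81, 1.16, 0.45, 1.72, -0.9]] [[0.2, 0.73, 1.04, 0.47, 1.9, -0.81]]
2 40 -15 False [[0.26, 0.87, 1.02, 0.34, 1.86, 2.09]] [[0.26, 0.8, 0.89, 0.37, 2
[... 4446 characters left out ...]
.15]] [[0.4, 0.67, 1.16, -0.42, 1.87, -2.23]]
0 40 75 False [[0.46, 0.71, 1.39, -0.51, 1.56, 0.86]] [[0.46, 0.61, 1.27, -0.51, 1.74, 0.76]]
0 40 75 True [[0.46, 0.71, 1.39, -0.51, 1.56, -2.28]] [[0.46, 0.61, 1.27, -0.51, 1.74, -2.38]]
0 40 90 False [[0.51, 0.65, 1.51, -0.61, 1.4, 0.74]] [[0.51, 0.55, 1.4, -0.6, 1.58, 0.62]]
0 40 90 True [[0.51, 0.65, 1.51, -0.61, 1.4, -2.4]] [[0.51, 0.55, 1.4, -0.6, 1.58, -2.52]]
0 40 105 False [[0.54, 0.59, 1.65, -0.71, 1.23, 0.64]] [[0.54, 0.47, 1.54, -0.68, 1.41, 0.49]]
0 40 120 False [[0.56, 0.52, 1.8, -0.84, 1.04, 0.56]] [[0.56, 0.39, 1.68, -0.75, 1.22, 0.36]]
0 40 135 False [[0.55, 0.45, 1.94, -0.99, 0.84, 0.49]] [[0.55, 0.31, 1.81, -0.83, 1.01, 0.22]]
```

Run:
```python
from kin import *
def marg(q): return np.minimum(q-lo,hi-q).min()
seeds=[[a,.3,1.8,b,.8,c] for a in(-.6,0,.6) for b in(-.8,.8) for c in(-1.,1.)]
for (x,y) in ((.45,-.05),(.52,-.05),(.6,-.05),(.5835,-.1045)):
  for yw in (40,60,75,90,105,-60,-90):
    for al in (40,45):
      for fl in(False,True):
        A=tool(np.radians(yw),np.radians(al),fl); p=np.array([x,y,.027])+A[:,2]*G
        p2=p-A[:,2]*.12
        o=[q for q in ik(p,A,seeds) if marg(q)>.1 and -1.1<q[3]<1.4]
        for q in o:
            o2=ik(p2,A,[q])
            if o2: print((x,y),yw,al,fl,q.round(2),"pre",o2[0].round(2),"wrist",wristp(q)[1].round(2))
```

```text
(0.45, -0.05) 40 40 False [-1.    0.5   2.46  1.3   0.91  1.8 ] pre [-1.27  0.29  2.36  0.89  1.13  2.07] wrist [ 0.23 -0.23  0.26]
(0.45, -0.05) 40 40 True [-1.    0.5   2.46  1.3   0.91 -1.35] pre [-1.27  0.29  2.36  0.89  1.13 -1.07] wrist [ 0.23 -0.23  0.26]
(0.45, -0.05) 40 45 False [-0.93  0.43  2.43  1.25  0.84  1.95] pre [-1.19  0.21  2.33  0.86  1.1   2.23] wrist [ 0.25 -0.22  0.29]
(0.45, -0.05) 40 45 True [-0.93  0.43  2.43  1.25  0.84 -1.19] pre [-1.19  0.21  2.33  0.86  1.1  -0.92] wrist [ 0.25 -0.22  0.29]
(0.45, -0.05) 60 40 False [-0.93  0.54  2.23  0.94  1.06  1.96] pre [-1.11  0.41  2.1   0.72  1.31  2.11] wrist [ 0.31 -0.3   0.26]
(0.45, -0.05) 60 40 True [-0.93  0.54  2.23  0.94  1.06 -1.18] pre [-1.11  0.41  2.1   0.72  1.31 -1.03] wrist [ 0.31 -0.3   0.26]
(0.45, -0.05) 60 45 False [-0.88  0.48  2.22  0.9   1.    2.06] pre [-1.06  0.34  2.09  0.69  1.27  2.2 ] wrist [ 0.32 -0.28  0.29]
(0.45, -0.05) 60 45 True [-0.88  0.48  2.22  0.9   1.   -1.08] pre [-1.06  0.34  2.09  0.69  1.27 -0.94] wrist [ 0.32 -0.28  0.29]
(0.45, -0.05) 75 40 False [-0.85  0.58  2.07  0.
[... 10879 characters left out ...]
.18] wrist [ 0.65 -0.36  0.29]
(0.5835, -0.1045) 105 45 True [-0.6   0.77  1.44  0.48  1.58 -1.02] pre [-0.66  0.76  1.2   0.45  1.82 -0.96] wrist [ 0.65 -0.36  0.29]
(0.5835, -0.1045) -90 40 False [ 0.18  0.67  1.8  -0.98  1.14  0.83] pre [ 0.33  0.6   1.67 -0.84  1.35  0.73] wrist [0.58 0.18 0.26]
(0.5835, -0.1045) -90 40 True [ 0.18  0.67  1.8  -0.98  1.14 -2.31] pre [ 0.33  0.6   1.67 -0.84  1.35 -2.41] wrist [0.58 0.18 0.26]
(0.5835, -0.1045) -90 45 False [ 0.15  0.63  1.8  -0.91  1.08  0.75] pre [ 0.28  0.55  1.67 -0.78  1.3   0.65] wrist [0.58 0.16 0.29]
(0.5835, -0.1045) -90 45 True [ 0.15  0.63  1.8  -0.91  1.08 -2.39] pre [ 0.28  0.55  1.67 -0.78  1.3  -2.49] wrist [0.58 0.16 0.29]
```

```bash
python3 -m inch '[[0.12,0,0,1,0,-1,8],[0.24,0,0,2,0,-2,8],[0.36,0,0,3,0,-2,8],[0.48,0,0,3,0,-2,8],[0.6,0,0,3,0,-2,8],[0.6,0,0,3,0,-2,8],[0.6,0,0,3,0,-2,8]]'; python3 -m inch '[[0,0,0.14,0,0,0,8],[0,0,0.28,0,0,0,8],[0,0,0.42,0,0,0,8],[0,0,0.56,0,0,0,8],[0,0,0.7,0,0,0,8],[0,0,0.84,0,0,0,8],[0,0,0.98,0,0,0,8],[0,0,1.12,0,0,0,8]]';python3 -c "
from h import *
s=get_state();print(s['joint_positions'].round(2));rel([.56,-.104,.16],down(-93.9))"
```

```text
t: 17.55
eef_pos: [0.4305, -0.0643, 0.2016]
ee_rot: [-2.273, -2.168, 0.001]
wrist_force: [0.1, -0.1, 0.3]
width: 0.0797
t: 18.35
eef_pos: [0.4279, -0.0647, 0.2026]
ee_rot: [3.08, 0.616, 0.002]
wrist_force: [0.6, 0.5, 0.3]
width: 0.0801
[-0.31  0.06  1.79 -0.    1.29 -0.71]
turn [-0.000e+00 -2.000e-03  2.034e+00] shift cm [10.68  8.71  4.27] rows>= 14
```

```bash
python3 -m inch '[[0,0,0.14,1,1,0,8],[0,0,0.28,3,2,0,8],[0,0,0.42,5,4,0,8],[0,0,0.56,7,6,0,8],[0,0,0.7,9,8,0,8],[0,0,0.84,10.7,8.7,0,8],[0,0,0.98,10.7,8.7,0,8],[0,0,1.1,10.7,8.7,0,8]]'; python3 -m inch '[[0,0,0.14,0,0,0,9],[0,0,0.28,0,0,0,9],[0,0,0.42,0,0,0,9],[0,0,0.56,0,0,0,9],[0,0,0.7,0,0,0,9],[0,0,0.84,0,0,0,9],[0,0,0.93,0,0,0,9],[0,0,0.93,0,0,0,9]]';python3 - <<'E'
from h import *
T=snap("top","t13");W=snap("wrist","w13");Sc=snap("scene","s13")
s=get_state();print(s['joint_positions'].round(2))
m=[cmask(Sc,8,25,150,25,(203,208,245,256))]
print(fit([Sc],m,beak,[.583,-.105,-.06],[.01,.01,.05]),proj(W,[[.5835,-.1045,.054]]))
rel([.5835,-.1045,.08],down(-93.9))
E
```

```text
t: 19.15
eef_pos: [0.5611, -0.1032, 0.2025]
ee_rot: [2.948, -1.084, 0.001]
wrist_force: [-0.4, -0.6, 0.1]
width: 0.08
t: 19.95
eef_pos: [0.5606, -0.103, 0.2029]
ee_rot: [-2.156, 2.285, -0.001]
wrist_force: [0.2, 0.3, 1.0]
width: 0.09
[-0.3   0.27  1.52 -0.    1.35  1.32]
(array([ 0.58284628, -0.10393159, -0.05943351]), np.float64(0.11644591391086578)) [[262.52029901 159.78674906]]
turn [-0.001 -0.     0.012] shift cm [ 0.02 -2.2  12.28] rows>= 3
```

View pics/w13.png

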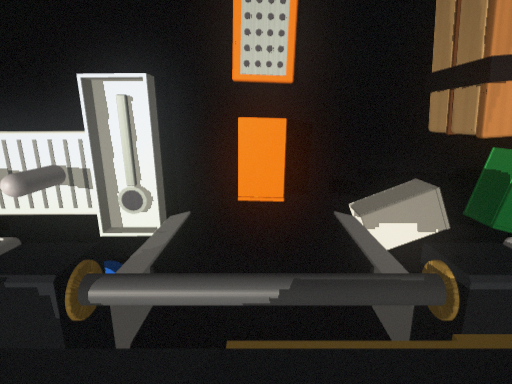

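View pics/s13.png

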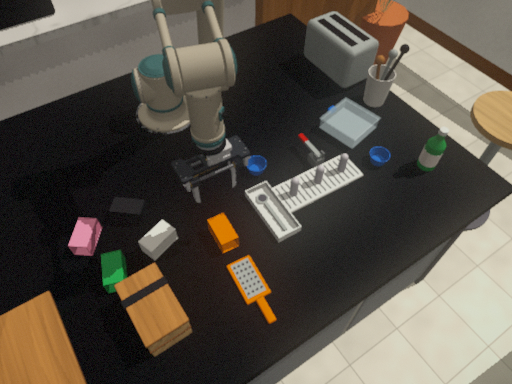

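The orange beaker's top is centred at wrist (262,158), matching its predicted position. I descend and grip.

```bash
python3 -m inch '[[0,0,0.012,0,-2.2,4,9.2],[0,0,0.012,0,-2.2,8.5,9.2],[0,0,0.012,0,-2.2,13,9.2],[0,0,0.012,0,-2.2,16.5,9.2],[0,0,0.012,0,-2.2,18.5,9.2],[0,0,0.012,0,-2.2,19.1,9.2],[0,0,0.012,0,-2.2,19.1,9.2]]'; python3 -m inch '[[0,0,0,0,0,0,4],[0,0,0,0,0,0,4],[0,0,0,0,0,0,4],[0,0,0,0,0,0,4],[0,0,0,0,0,0,4],[0,0,0,0,0,0,4]]'; python3 -m inch '[[0,0,0,0,0,-1,4],[0,0,0,0,0,-3,4],[0,0,0,0,0,-5,4],[0,0,0,0,0,-7,4],[0,0,0,0,0,-7,4]]';python3 - <<'E'
from h import *
s=get_state();print(s['joint_positions'].round(2))
rel([.48,-.06,.09],down(-4))
E
```

```text
t: 20.8
eef_pos: [0.5838, -0.1042, 0.0109]
ee_rot: [2.143, -2.296, -0.002]
wrist_force: [-0.1, -0.5, 0.9]
width: 0.092
t: 21.4
eef_pos: [0.5845, -0.1042, 0.0118]
ee_rot: [-2.143, 2.297, -0.001]
wrist_force: [-0.2, 0.0, 3.0]
width: 0.0537
t: 21.9
eef_pos: [0.5865, -0.1049, 0.0845]
ee_rot: [-2.141, 2.295, -0.009]
wrist_force: [0.4, 0.4, -0.5]
width: 0.0538
[-0.29  0.39  1.65  0.    1.1   1.35]
turn [-0.004 -0.006 -1.57 ] shift cm [-3.74 10.93 -0.62] rows>= 11
```

```bash
python3 -m inch '[[0,0,-0.14,0,2,-0.6,4],[0,0,-0.28,-1,4,-0.6,4],[0,0,-0.42,-2,6,-0.6,4],[0,0,-0.56,-3,8,-0.6,4],[0,0,-0.7,-3.7,10,-0.6,4],[0,0,-0.84,-3.7,11,-0.6,4],[0,0,-0.98,-3.7,11,-0.6,4],[0,0,-1.12,-3.7,11,-0.6,4]]'; python3 -m inch '[[0,0,-0.14,0,0,0,4],[0,0,-0.28,0,0,0,4],[0,0,-0.42,0,0,0,4],[0,0,-0.45,0,0,2,4],[0,0,-0.45,0,0,5,4],[0,0,-0.45,0,0,6.8,4],[0,0,-0.45,0,0,7.3,4],[0,0,-0.45,0,0,7.3,4]]';python3 - <<'E'
from h import *
s=get_state();print(s['joint_positions'].round(2),s['eef_pos'],s['width'],s['wrist_force'])
rel([.48,-.06,.0115],down(-4))
E
```

```text
t: 22.7
eef_pos: [0.476, -0.0594, 0.0868]
ee_rot: [-3.038, 0.799, 0.002]
wrist_force: [0.5, 0.2, -1.0]
width: 0.0537
t: 23.5
eef_pos: [0.4763, -0.0595, 0.0136]
ee_rot: [-3.139, 0.11, 0.003]
wrist_force: [0.7, 0.1, -0.9]
width: 0.0543
[-0.27  0.33  1.98  0.    0.83 -0.2 ] [ 0.47632296 -0.05950948  0.01360821] 0.054252977177824964 [ 0.65992533  0.11240478 -0.8889867 ]
turn [-0.001  0.002 -0.   ] shift cm [0.37 0.02 0.21] rows>= 1
```

```bash
python3 -m inch '[[0,0,0,0,0,0.15,4],[0,0,0,0,0,0.15,4],[0,0,0,0,0,0.15,9.2],[0,0,0,0,0,0.15,9.2],[0,0,0,0,0,0.15,9.2],[0,0,0,0,0,0.15,9.2],[0,0,0,0,0,0.15,9.2]]'; python3 -m inch '[[0,0,0,0,0,-2,9.2],[0,0,0,0,0,-6,9.2],[0,0,0,0,1,-11,9.2],[0.14,0,0,0,5,-16,9.2],[0.28,0,0,0,9,-19,9.2],[0.42,0,0,0,13,-19,9.2],[0.56,0,0,0,17,-19,9.2],[0.7,0,0,0,19,-19,9.2]]';python3 - <<'E'
from h import *; import kin
T=snap("top","t14");Sc=snap("scene","s14");W=snap("wrist","w14")
s=get_state();print(s['joint_positions'].round(2),s['eef_pos'])
mt=[cmask(T,8,25,120,60,(240,190,330,260)),cmask(Sc,8,25,150,25,(160,160,240,225))]
for nm,cs,m in(("t",[T],mt[:1]),("s",[Sc],mt[1:]),("b",[T,Sc],mt)):
    x,f=fit(cs,m,beak,[.476,-.06,1.5],[.01,.01,.05]);print(nm,x.round(4),round(f,3),[k.sum() for k in m])
E
```

```text
t: 24.2
eef_pos: [0.4772, -0.0597, 0.013]
ee_rot: [-3.14, 0.11, -0.0]
wrist_force: [0.7, -0.2, 0.2]
width: 0.0899
t: 25.0
eef_pos: [0.4638, -0.2542, 0.2035]
ee_rot: [-2.44, 0.088, -0.038]
wrist_force: [0.8, 0.5, 0.6]
width: 0.092
[-0.95  0.48  1.43  0.44  1.79 -0.9 ] [ 0.46303036 -0.25258467  0.19902511]
t [ 0.4784 -0.0624  1.4869] 0.047 [np.float32(721.0)]
s [ 0.4779 -0.0616  1.5072] 0.077 [np.float32(866.0)]
b [ 0.4783 -0.0622  1.4887] 0.127 [np.float32(721.0), np.float32(866.0)]
```

View pics/t14.png

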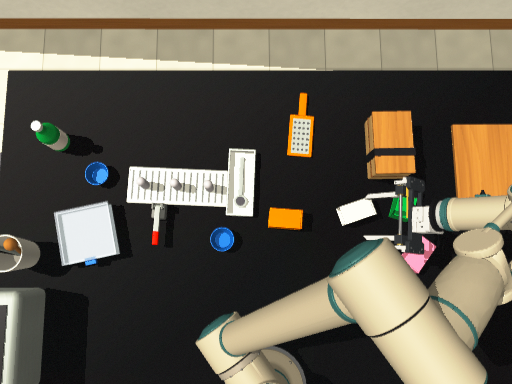

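View pics/s14.png

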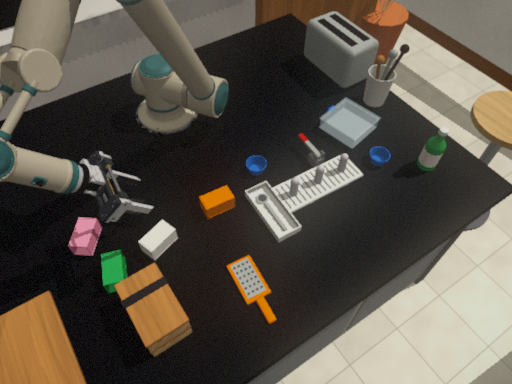

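Run:
```python
from h import *; from kin import tool
yw=1.495;A=tool(yw,np.pi/4,True);u=np.array([np.cos(yw),np.sin(yw),0])
g=np.array([.478,-.062,.030])-u*.0055
for back in(.14,.0): rel(g+A[:,2]*(.0188-back),A)
```

```text
turn [ 0.081  0.004 -0.003] shift cm [ 0.09 -2.22 12.82] rows>= 3
turn [ 0.081  0.004 -0.003] shift cm [ 0.15 -3.35 26.78] rows>= 6
```

```bash
python3 -m inch '[[0.08,0,0,0,-1,4,9.2],[0.08,0,0,0.1,-2.2,8,9.2],[0.08,0,0,0.1,-2.2,12.8,9.2],[0.08,0,0,0.1,-2.2,12.8,9.2],[0.08,0,0,0.1,-2.2,12.8,9.2]]';python3 - <<'E'
from h import *; from kin import tool
W=snap("wrist","w15");Sc=snap("scene","s15")
print(get_state()["joint_positions"].round(2))
yw=1.495;A=tool(yw,np.pi/4,True);u=np.array([np.cos(yw),np.sin(yw),0])
g=np.array([.478,-.062,.030])-u*.0055
for back in(.14,.0): rel(g+A[:,2]*(.0188-back),A)
E
```

```text
t: 25.65
eef_pos: [0.4717, -0.1481, 0.1203]
ee_rot: [-2.361, 0.079, -0.033]
wrist_force: [0.4, -0.0, 1.1]
width: 0.0919
[-0.86  0.5   1.67  0.51  1.58 -0.96]
turn [0.009 0.003 0.007] shift cm [-0.15  0.52  0.19] rows>= 1
turn [0.009 0.003 0.007] shift cm [-0.12  0.4  14.19] rows>= 3
```

View pics/w15.png

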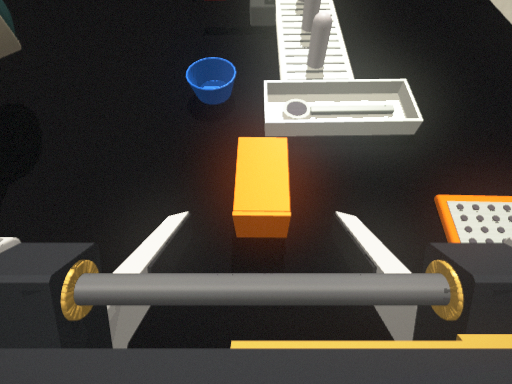

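View pics/s15.png

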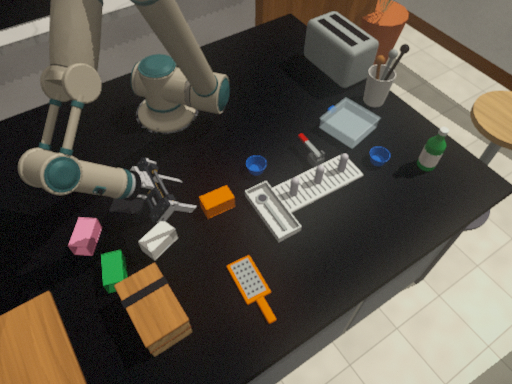

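Centred: the beaker sits between the fingers at u≈262. I go in along the tool axis and grip.

```bash
python3 -m inch '[[0.009,0,0.007,-0.1,0.4,4,9.2],[0.009,0,0.007,-0.1,0.4,8,9.2],[0.009,0,0.007,-0.1,0.4,11.5,9.2],[0.009,0,0.007,-0.1,0.4,13.5,9.2],[0.009,0,0.007,-0.1,0.4,14.2,9.2],[0.009,0,0.007,-0.1,0.4,14.2,9.2],[0.009,0,0.007,-0.1,0.4,14.2,9.2]]'; python3 -m inch '[[0,0,0,0,0,0,4],[0,0,0,0,0,0,4],[0,0,0,0,0,0,4],[0,0,0,0,0,0,4],[0,0,0,0,0,0,4],[0,0,0,0,0,0,4]]'; python3 -m inch '[[0,0,0,0,-1.4,-1.4,4],[0,0,0,0,-3.5,-3.5,4],[0,0,0,0,-7,-7,4],[0,0,0,0,-10.5,-10.5,4],[0,0,0,0,-13,-13,4],[0,0,0,0,-13,-13,4]]'
python3 - <<'E'
from h import *
snap("wrist","w16");snap("scene","s16");s=get_state();print(s["width"],s["eef_pos"],s["joint_positions"].round(2))
E
```

```text
t: 26.45
eef_pos: [0.4788, -0.0551, 0.0162]
ee_rot: [-2.353, 0.09, -0.034]
wrist_force: [-0.0, 0.9, -0.2]
width: 0.092
t: 27.05
eef_pos: [0.4777, -0.0535, 0.0155]
ee_rot: [-2.351, 0.091, -0.031]
wrist_force: [-0.4, -0.3, -0.3]
width: 0.0538
t: 27.65
eef_pos: [0.48, -0.0551, 0.203]
ee_rot: [-2.356, 0.086, -0.04]
wrist_force: [0.2, -0.4, -1.3]
width: 0.0542
0.0538134971862905 [ 0.47820791 -0.0543461   0.19907539] [-0.75  0.35  1.71  0.59  1.63 -0.81]
```

View pics/w16.png

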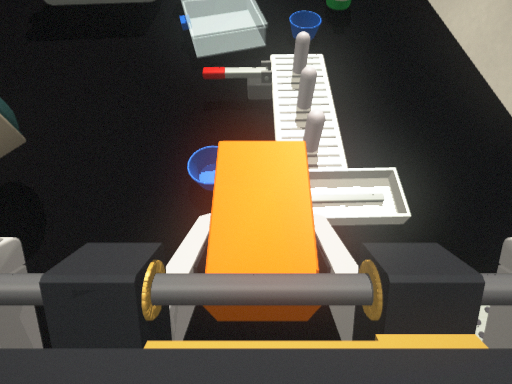

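View pics/s16.png

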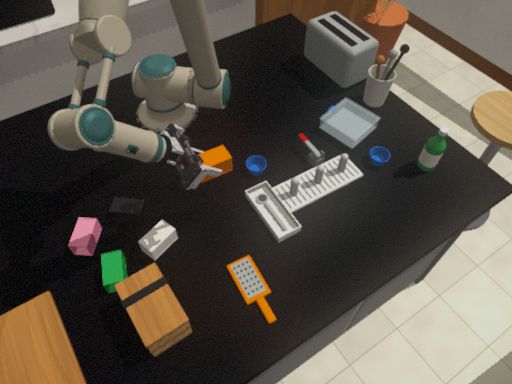

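```bash
cat >> h.py <<'E'
from kin import tool
seat={2:(.5837,.353),1:(.579,.257),0:(.5745,.161)}
def place(s,psi,gz,off=.002,dx=0,dy=0):
    A=tool(psi+np.pi,np.pi/4,False)
    g=np.array([seat[s][0]+dx,seat[s][1]+dy,gz])+np.array([np.cos(psi),np.sin(psi),0])*off
    return g+A[:,2]*.0188,A
E
python3 - <<'E'
from h import *; from kin import ik
psi=np.radians(87.2)
p,A=place(2,psi,.195);rel(p,A);print(p,[q.round(2) for q in ik(p,A,[get_state()["joint_positions"]])])
q=get_state()["joint_positions"];s=get_state()
R0=R.from_rotvec(s["ee_rot"]).as_matrix()
for th in(.4,.8,1.2,1.57):
    B=R0@R.from_rotvec([-th,0,0]).as_matrix();o=ik(s["eef_pos"]+[0,0,.05],B,[q]);print(th,[x.round(2) for x in o])
    if o:q=o[0]
E
```

```text
turn [-1.573  0.005 -0.029] shift cm [  7.51 -27.22  29.74] rows>= 11
[0.58314831 0.34171988 0.18170639] [array([ 0.72,  0.79,  0.93, -0.58,  1.96,  0.69])]
0.4 [array([-0.54,  0.17,  1.61,  0.34,  1.55, -0.51])]
0.8 [array([-0.25,  0.11,  1.61, -0.01,  1.42, -0.17])]
1.2 [array([ 0.06,  0.16,  1.63, -0.41,  1.43,  0.21])]
1.57 [array([ 0.28,  0.28,  1.68, -0.72,  1.53,  0.52])]
```

```bash
python3 -m inch '[[-0.14,0,0,0,-2,-2,4],[-0.28,0,0,0,-3.5,-3.5,4],[-0.42,0,0,0,-3.5,-3.5,4],[-0.56,0,0,0,-3.5,-3.5,4],[-0.7,0,0,0,-3.5,-3.5,4],[-0.84,0,0,0,-3.5,-3.5,4],[-0.98,0,0,0,-3.5,-3.5,4],[-1.12,0,0,0,-3.5,-3.5,4]]'; python3 -m inch '[[-0.14,0,0,0,0,0,4],[-0.28,0,0,0,0,0,4],[-0.42,0,0,0,0,0,4],[-0.455,0,0,0,0,0,4],[-0.455,0,0,0,0,0,4]]'
python3 - <<'E'
from h import *
snap("scene","s17");s=get_state();print(s["width"],s["eef_pos"],s["joint_positions"].round(2))
p,A=place(2,np.radians(87.2),.195);rel(p,A)
E
```

```text
t: 28.55
eef_pos: [0.4781, -0.0542, 0.2476]
ee_rot: [2.804, -0.102, -0.027]
wrist_force: [0.1, 0.3, -1.3]
width: 0.0541
t: 29.05
eef_pos: [0.4779, -0.0535, 0.2459]
ee_rot: [2.354, -0.079, -0.05]
wrist_force: [0.1, -0.6, -1.0]
width: 0.0541
0.05414687151223685 [ 0.47826888 -0.05431909  0.24729859] [ 0.29  0.29  1.68 -0.72  1.54  0.52]
turn [ 0.     0.024 -0.012] shift cm [  7.58 -33.06 -23.89] rows>= 9
```

View pics/s17.png

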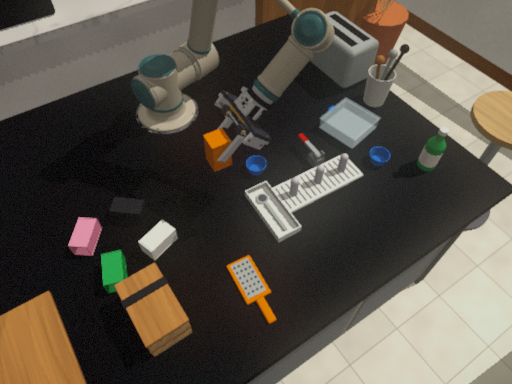

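Run:
```python
from h import *
T=snap("top");Sc=snap("scene")
print("bottle base",ray(T,(58,143),0.03),"cap",tri([T,Sc],[(38,127),(443,131)]))
print("utensil cup",ray(T,(18,253),.1))
```

```text
bottle base [0.70798836 0.61402851 0.03      ] cap [0.71945135 0.61820916 0.15982103]
utensil cup [0.37997057 0.67496477 0.1       ]
```

```bash
python3 -m inch '[[0,0,0,0.6,-2.5,-1.8,4],[0,0.024,0,1.4,-6,-4.3,4],[0,0.024,0,2.3,-9.8,-7,4],[0,0.024,0,3.1,-13.5,-9.7,4],[0,0.024,-0.012,4,-17.2,-12.4,4],[0,0.024,-0.012,4.8,-21,-15.2,4],[0,0.024,-0.012,5.7,-24.8,-17.9,4],[0,0.024,-0.012,6.5,-28.5,-20.5,4]]';python3 -m inch '[[0,0,0,0.6,-2.5,-1.8,4],[0,0,0,1.1,-4.5,-3.3,4],[0,0,0,1.1,-4.5,-3.3,4],[0,0,0,1.1,-4.5,-3.3,4]]'
python3 - <<'E'
from h import *
W=snap("wrist","w18");Sc=snap("scene","s18");T=snap("top","t18");s=get_state();print(s["width"],s["eef_pos"],s["joint_positions"].round(2))
p,A=place(2,np.radians(87.2),.195);rel(p,A)
for n,C,(x0,y0,x1,y1) in(("s18",Sc,(230,60,410,200)),("t18",T,(90,110,270,250))):
    cv2.imwrite(f"pics/{n}z.png",cv2.resize(C["pixels"][y0:y1,x0:x1,::-1],None,fx=4.2,fy=4.2,interpolation=cv2.INTER_CUBIC))
E
```

```text
t: 30.0
eef_pos: [0.5708, 0.2866, 0.1928]
ee_rot: [2.358, -0.064, -0.019]
wrist_force: [1.0, 0.5, -0.5]
width: 0.0538
t: 30.4
eef_pos: [0.5836, 0.3394, 0.1839]
ee_rot: [2.356, -0.063, -0.02]
wrist_force: [-0.9, -0.6, -1.0]
width: 0.054
0.054106984759804105 [0.58311954 0.33892069 0.18464961] [ 0.72  0.79  0.93 -0.58  1.96  0.7 ]
turn [-0.    -0.001 -0.005] shift cm [-0.01 -0.41  0.01] rows>= 1
```

View pics/s18z.png

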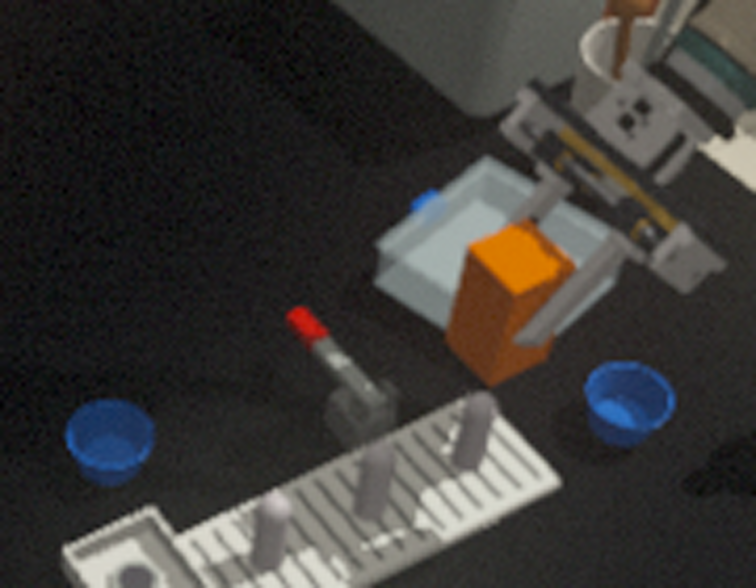

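View pics/t18z.png

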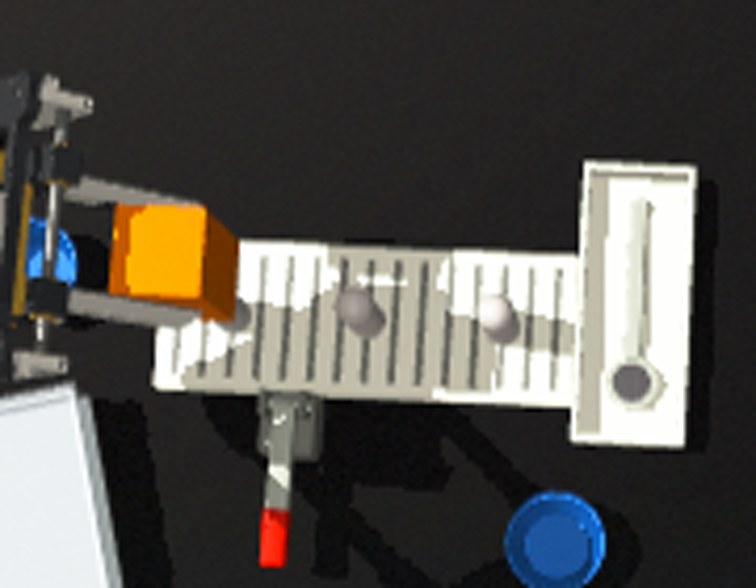

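View pics/w18.png

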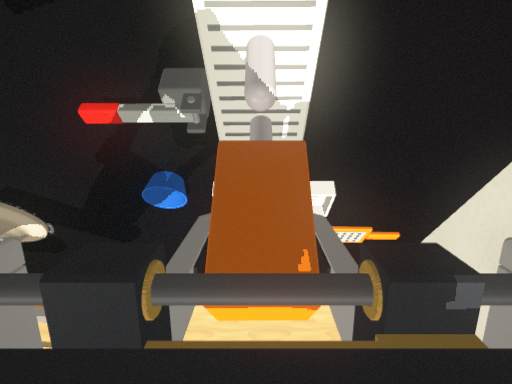

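```bash
cat >> h.py <<'E'
inv=lambda x:[box(x[0],x[1],x[2],-.027,.027,-.027,.027,x[3],x[3]+.095)]
E
python3 - <<'E'
from h import *
T=snap("top");Sc=snap("scene")
m=[cmask(T,5,25,120,50,(105,145,160,195)),cmask(Sc,5,25,150,25,(325,105,380,160))]
# fill holes of fingers
m=[cv2.morphologyEx(k,cv2.MORPH_CLOSE,np.ones((3,3))) for k in m]
print([k.sum() for k in m])
for nm,cs,mm in(("t",[T],m[:1]),("s",[Sc],m[1:]),("b",[T,Sc],m)):
    x,f=fit(cs,mm,inv,[.5837,.353,-.049,.143],[.01,.01,.05,.01]);print(nm,x.round(4),round(f,3))
# peg tips from the three images again: triangulate seat2 tip in wrist? 
s=get_state();print(s["eef_pos"])
E
```

```text
[np.float32(703.0), np.float32(702.0)]
t [ 0.5856  0.3521 -0.0438  0.1377] 0.117
s [0.5792 0.3579 0.0181 0.135 ] 0.21
b [ 0.5844  0.3515 -0.0319  0.1427] 0.345
[0.58297214 0.33938705 0.18442658]
```

The held beaker fits to (0.584, 0.352), within 2 mm of the peg axis. I lower it over peg 2.

Run:
```python
from h import *
for gz in (.195,.13,.09,.0685):
    p,A=place(2,np.radians(87.2),gz);rel(p,A)
```

```text
turn [-0.    -0.001 -0.005] shift cm [ 0.   -0.36  0.03] rows>= 1
turn [-0.    -0.001 -0.005] shift cm [-0.02 -4.95  4.62] rows>= 2
turn [-0.    -0.001 -0.005] shift cm [-0.04 -7.78  7.45] rows>= 3
turn [-0.    -0.001 -0.005] shift cm [-0.05 -9.3   8.97] rows>= 3
```

```bash
python3 -m inch '[[0,0,0,0,-0.35,0,4],[0,0,0,0,-1.4,1,4],[0,0,0,0,-2.9,2.5,4],[0,0,0,0,-4.2,3.8,4],[0,0,0,0,-5.2,4.8,4],[0,0,0,0,-5.2,4.8,4]]'; python3 -m inch '[[0,0,0,0,-1,1,4],[0,0,0,0,-2,2,4],[0,0,0,0,-3,3,4],[0,0,0,0,-3.6,3.6,4],[0,0,0,0,-4.0,4.0,4],[0,0,0,0,-4.0,4.0,4]]'
python3 - <<'E'
from h import *
s=get_state();print(s["width"],s["eef_pos"],s["wrist_force"])
for gz in (.0685,.066):
    p,A=place(2,np.radians(87.2),gz);rel(p,A)
E
```

```text
t: 31.25
eef_pos: [0.5822, 0.3429, 0.1093]
ee_rot: [2.352, -0.057, -0.025]
wrist_force: [-0.4, 0.4, -1.4]
width: 0.0539
t: 31.85
eef_pos: [0.5832, 0.3433, 0.0551]
ee_rot: [2.354, -0.059, -0.021]
wrist_force: [0.2, -0.4, -0.7]
width: 0.0539
0.053907104865983234 [0.58323192 0.34332037 0.05505426] [ 0.17857492 -0.44085721 -0.72669853]
turn [ 0.002 -0.001 -0.002] shift cm [-0.    0.12  0.1 ] rows>= 1
turn [ 0.002 -0.001 -0.002] shift cm [-0.   -0.05  0.28] rows>= 1
```

```bash
python3 -m inch '[[0,0,0,0,0.05,0.2,4],[0,0,0,0,-0.05,0.3,4],[0,0,0,0,-0.05,0.3,4],[0,0,0,0,-0.05,0.3,4]]'; python3 -c "
from h import *
s=get_state();print(s['eef_pos'],s['wrist_force'])"
```

```text
t: 32.25
eef_pos: [0.5836, 0.3418, 0.054]
ee_rot: [2.355, -0.06, -0.019]
wrist_force: [1.2, 0.2, 0.3]
width: 0.0538
[0.58361408 0.34177521 0.05404357] [1.18700977 0.19028869 0.30503688]
```

```bash
python3 -m inch '[[0,0,0,0,-0.1,0.1,4],[0,0,0,0,-0.1,0.1,4]]'; python3 -m inch '[[0,0,0,0,-0.1,0.1,4],[0,0,0,0,-0.1,0.1,4]]'; python3 -c "
from h import *
s=get_state();print(s['eef_pos'],s['wrist_force'])"
```

```text
t: 32.45
eef_pos: [0.5836, 0.3418, 0.054]
ee_rot: [2.354, -0.061, -0.018]
wrist_force: [-0.5, 1.2, 5.8]
width: 0.0541
t: 32.65
eef_pos: [0.5836, 0.3418, 0.054]
ee_rot: [2.354, -0.062, -0.017]
wrist_force: [0.3, 1.8, 9.1]
width: 0.0538
[0.58358598 0.3417637  0.05397334] [0.28123871 1.8423893  9.05031931]
```

Contact at the expected height, with force rising. I release and back out along the tool axis.

```bash
python3 -m inch '[[0,0,0,0,0.1,-0.1,4],[0,0,0,0,0.1,-0.1,9],[0,0,0,0,0.1,-0.1,9],[0,0,0,0,0.1,-0.1,9],[0,0,0,0,0.1,-0.1,9],[0,0,0,0,0.1,-0.1,9]]'; python3 -m inch '[[0,0,0,0,0,-2,9],[0,0,0,0,0,-5,9],[0,0,0,0,0,-9,9],[0,0,0,0,0,-13,9],[0,0,0,0,0,-16,9],[0,0,0,0,0,-16,9]]'
python3 - <<'E'
from h import *
T=snap("top","t19");Sc=snap("scene","s19");s=get_state();print(s["width"],s["eef_pos"],s["joint_positions"].round(2))
m=[cmask(T,5,25,120,50,(105,145,160,205)),cmask(Sc,5,25,150,25,(315,105,380,185))]
m=[cv2.morphologyEx(k,cv2.MORPH_CLOSE,np.ones((3,3))) for k in m]
for nm,cs,mm in(("t",[T],m[:1]),("s",[Sc],m[1:]),("b",[T,Sc],m)):
    x,f=fit(cs,mm,inv,[.5837,.353,-.049,.014],[.01,.01,.05,.01]);print(nm,x.round(4),round(f,3))
for n,C,(x0,y0,x1,y1) in(("s19",Sc,(230,60,410,200)),("t19",T,(90,110,270,250))):
    cv2.imwrite(f"pics/{n}z.png",cv2.resize(C["pixels"][y0:y1,x0:x1,::-1],None,fx=4.2,fy=4.2,interpolation=cv2.INTER_CUBIC))
E
```

```text
t: 33.25
eef_pos: [0.5833, 0.3417, 0.0517]
ee_rot: [2.355, -0.06, -0.02]
wrist_force: [0.2, -0.3, -0.2]
width: 0.0886
t: 33.85
eef_pos: [0.5888, 0.458, 0.1672]
ee_rot: [2.36, -0.06, -0.013]
wrist_force: [-0.1, 0.1, 0.2]
width: 0.0896
0.08995539573208187 [0.58852329 0.45490416 0.16420668] [ 0.81  0.98  0.57 -0.59  2.15  0.67]
t [ 0.5837  0.3526 -0.0368  0.0176] 0.042
s [ 0.5636  0.3822 -0.0498 -0.0214] 0.058
b [ 0.5842  0.3536 -0.0461  0.0161] 0.137
```

View pics/s19z.png

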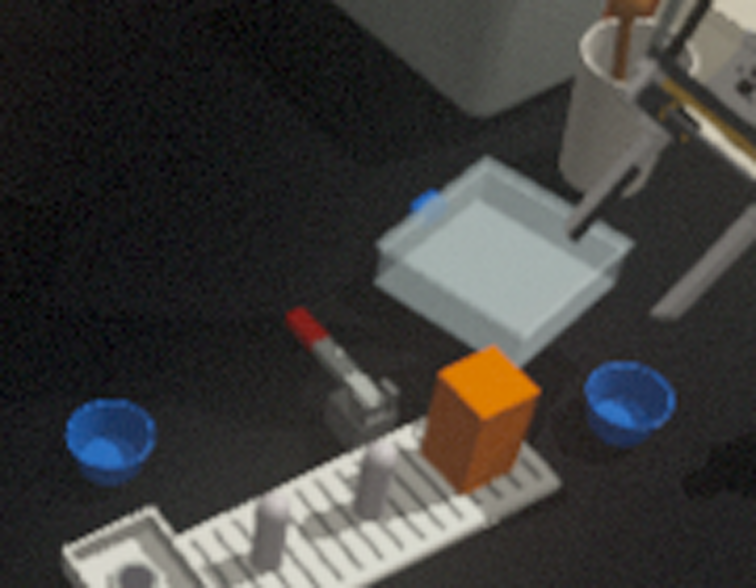

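View pics/t19.png

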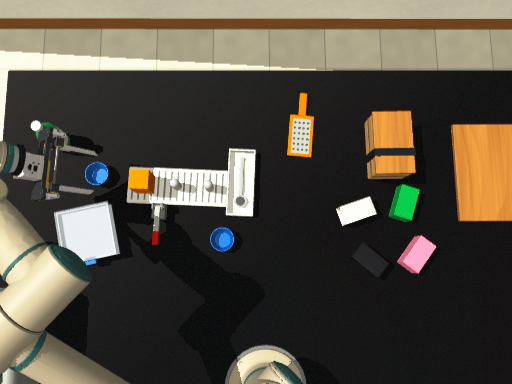

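The orange beaker stands upright on peg 2, within 1 mm. Next is the green one: I straighten the tool and fly over.

```bash
python3 -m inch '[[0.1,0,0,0,2,-2,9],[0.24,0,0,0,5,-4.5,9],[0.38,0,0,0,8,-6,9],[0.52,0,0,0,10,-6,9],[0.66,0,0,0,12,-6,9],[0.785,0,0,0,14,-6,9],[0.785,0,0,0,14,-6,9],[0.785,0,0,0,14,-6,9]]'
python3 - <<'E'
from h import *
s=get_state();print(s["eef_pos"],s["joint_positions"].round(2));rel([.52,-.38,.22],down(-108))
E
```

```text
t: 34.75
eef_pos: [0.5847, 0.3956, 0.3063]
ee_rot: [3.139, -0.084, 0.003]
wrist_force: [-0.1, 0.6, -0.4]
width: 0.09
[0.58474415 0.39562596 0.30630948] [ 0.5   0.46  0.99 -0.    1.7   0.55]
turn [-1.000e-03 -3.000e-03  1.832e+00] shift cm [-2.34 77.78  8.77] rows>= 16
```

```bash
python3 -m inch '[[0,0,0.1,0,3,0,9],[0,0,0.2,-0.5,7.5,0,9],[0,0,0.3,-1,12,0,9],[0,0,0.4,-1.5,16.5,0,9],[0,0,0.5,-2,21,0,9],[0,0,0.6,-2,25.5,0,9],[0,0,0.7,-2.3,30,0,9],[0,0,0.8,-2.3,34.5,0,9]]';python3 -c "
from h import *
rel([.51,-.38,.22],down(-108))"
```

```text
t: 35.55
eef_pos: [0.5444, 0.0546, 0.3041]
ee_rot: [2.859, -1.297, -0.002]
wrist_force: [0.2, -0.1, 0.6]
width: 0.09
turn [ 2.000e-03 -1.000e-03  1.033e+00] shift cm [30.43 31.2   8.47] rows>= 9
```

```bash
python3 -m inch '[[0,0,0.13,3,3,0,9],[0,0,0.26,6,6,0,9],[0,0,0.39,9,9,0,9],[0,0,0.52,12,12,0,9],[0,0,0.65,15,15,0,9],[0,0,0.78,18,18,0,9],[0,0,0.9,21,21,1,9],[0,0,1.03,24,24,2,9]]';python3 -m inch '[[0,0,0,-4,-2,1,9],[0,0,0,-8,-3,2,9],[0,0,0,-8.5,-3.3,4,9],[0,0,0,-8.5,-3.3,6,9],[0,0,0,-8.5,-3.3,6,9]]' ;python3 - <<'E'
from h import *
T=snap("top","t20");W=snap("wrist","w20");Sc=snap("scene","s20");s=get_state();print(s["eef_pos"],s["joint_positions"].round(2))
mg=[cmask(Sc,45,85,100,25,(90,230,140,300))]
print(fit([Sc],mg,beak,[.523,-.417,-.31],[.01,.01,.05]))
print(proj(W,[.5234,-.4172,.054]));rel([.5234,-.4172,.20],down(-108))
E
```

```text
t: 36.35
eef_pos: [0.524, -0.2843, 0.2842]
ee_rot: [-1.849, 2.539, 0.002]
wrist_force: [0.8, 1.5, -0.3]
width: 0.0896
t: 36.85
eef_pos: [0.5796, -0.2103, 0.2213]
ee_rot: [1.854, -2.532, -0.011]
wrist_force: [0.1, 0.6, -0.4]
width: 0.0901
[ 0.58155705 -0.21245343  0.2265569 ] [-0.46  0.33  1.37  0.    1.44  1.42]
(array([ 0.52091652, -0.41590881, -0.33382835]), np.float64(0.18133503198623657))
[[438.06100973 168.85779349]]
turn [-0.002  0.     0.006] shift cm [21.27 -0.66  2.66] rows>= 5
```

View pics/w20.png

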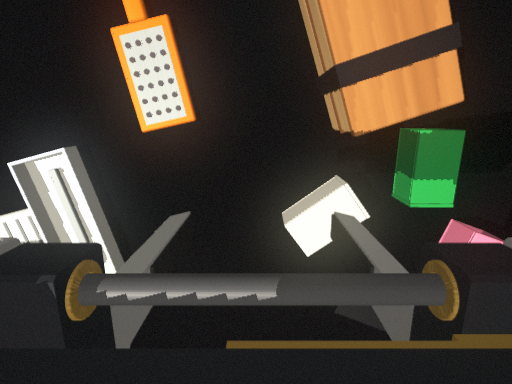

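```bash
python3 -m inch '[[0,0,0.006,4,0,0,9],[0,0,0.006,9,0,0,9],[0,0,0.006,14,-0.3,0,9],[0,0,0.006,18,-0.6,0,9],[0,0,0.006,21.2,-0.6,1,9],[0,0,0.006,21.2,-0.6,2,9],[0,0,0.006,21.2,-0.6,2,9]]' ;python3 - <<'E'
from h import *
W=snap("wrist","w21");s=get_state();print(s["eef_pos"],s["joint_positions"].round(2))
c,sn=np.cos(-.32),np.sin(-.32)
P=[[.5234+c*a-sn*b,-.4172+sn*a+c*b,.054] for a,b in((-.0475,-.027),(-.0475,.027),(.0475,.027),(.0475,-.027))]
q=proj(W,P);print(q.round(1))
im=W["pixels"][:,:,::-1].copy();cv2.polylines(im,[q.astype(np.int32)],True,(0,0,255),1);cv2.imwrite("pics/w21o.png",im)
rel([.5234,-.4172,.20],down(-108.3))
E
```

```text
t: 37.7
eef_pos: [0.5217, -0.4166, 0.2061]
ee_rot: [-1.842, 2.542, -0.0]
wrist_force: [0.1, 0.6, -0.4]
width: 0.0904
[ 0.52234996 -0.41596714  0.20696528] [-0.78  0.42  1.29  0.    1.44  1.11]
[[284.9 216. ]
 [240.  215.7]
 [238.9 135.7]
 [286.8 135.9]]
turn [-0.003  0.001  0.004] shift cm [ 0.09 -0.14  0.7 ] rows>= 1
```

View pics/w21o.png

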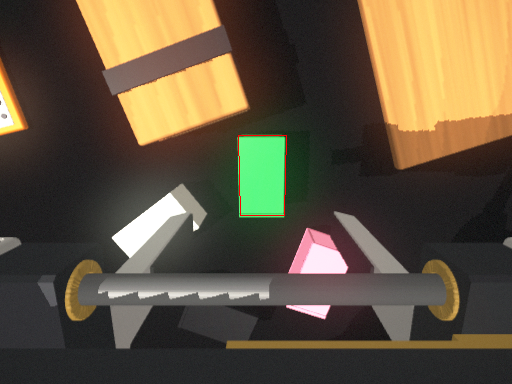

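Run:
```python
from h import *
W=snap("wrist");s=get_state();R0=R.from_rotvec(s["ee_rot"]).as_matrix()
c=np.array([.5234,-.4172,0])
for n,uv,z in(("white",(206,222),.01),("white top",(182,186),.054),("pink",(310,230),.054),("pinkR",(347,268),.054),("bento",(247,108),.102),("bento2",(140,144),.102)):
    p=ray(W,uv,z);print(n,p.round(3),"tool xy mm",(R0.T@(p-c))[:2].round(3)*1000)
```

```text
white [ 0.48  -0.321  0.01 ] tool xy mm [-79.  71.]
white top [ 0.543 -0.323  0.054] tool xy mm [-96.  10.]
pink [ 0.444 -0.451  0.054] tool xy mm [57. 65.]
pinkR [ 0.38  -0.482  0.054] tool xy mm [106. 116.]
bento [ 0.601 -0.426  0.102] tool xy mm [-16. -77.]
bento2 [ 0.601 -0.316  0.102] tool xy mm [-121.  -43.]
```

```bash
python3 -m inch '[[0,0,0,0.1,0.3,4,9.2],[0,0,0,0.1,0.3,8.5,9.2],[0,0,0,0.1,0.3,13,9.2],[0,0,0,0.1,0.3,16.5,9.2],[0,0,0,0.1,0.3,18.7,9.2],[0,0,0,0.1,0.3,19.5,9.2],[0,0,0,0.1,0.3,19.5,9.2]]'; python3 -m inch '[[0,0,0,0,0,0,4],[0,0,0,0,0,0,4],[0,0,0,0,0,0,4],[0,0,0,0,0,0,4],[0,0,0,0,0,0,4],[0,0,0,0,0,0,4]]'; python3 -m inch '[[0,0,0,0,0,-1,4],[0,0,0,0,0,-4,4],[0,0,0,0,0,-8,4],[0,0,0,0,0,-13,4],[0,0,0,0,0,-15,4],[0,0,0,0,0,-15,4]]';python3 - <<'E'
from h import *
s=get_state();print(s['joint_positions'].round(2),s["eef_pos"],s["width"])
rel([.48,-.06,.12],down(-4))
E
```

```text
t: 38.5
eef_pos: [0.5205, -0.4157, 0.0121]
ee_rot: [-1.846, 2.539, -0.003]
wrist_force: [0.1, 0.5, -0.1]
width: 0.0918
t: 39.1
eef_pos: [0.5201, -0.4169, 0.0127]
ee_rot: [-1.844, 2.54, -0.005]
wrist_force: [-0.3, 0.3, 2.7]
width: 0.0538
t: 39.7
eef_pos: [0.5211, -0.4186, 0.1671]
ee_rot: [-1.844, 2.539, -0.018]
wrist_force: [0.7, 0.0, -1.4]
width: 0.054
[-0.78  0.43  1.36  0.    1.34  1.1 ] [ 0.52114243 -0.41858422  0.1671037 ] 0.05395343503185956
turn [-0.004 -0.013 -1.816] shift cm [-32.84  15.07   4.4 ] rows>= 13
```

```bash
python3 -m inch '[[0,0,-0.14,-2.5,1.2,0,4],[0,0,-0.28,-5,2.3,0,4],[0,0,-0.42,-8,3.5,0,4],[0,0,-0.56,-11,5,0,4],[0,0,-0.7,-14,6.5,0,4],[0,0,-0.84,-17,8,0,4],[0,0,-0.98,-20,9.2,0,4],[0,0,-1.12,-23,10.5,0,4]]';python3 -c "
from h import *
rel([.48,-.06,.12],down(-4))"
```

```text
t: 40.5
eef_pos: [0.4892, -0.1637, 0.1599]
ee_rot: [-2.917, 1.165, 0.0]
wrist_force: [1.1, 0.2, -0.1]
width: 0.0538
turn [-0.001  0.    -0.69 ] shift cm [-7.81 -6.88  4.  ] rows>= 5
```

```bash
python3 -m inch '[[0,0,-0.14,-2,-1.7,0,4],[0,0,-0.28,-4,-3.5,0.5,4],[0,0,-0.42,-6,-5.3,2,4],[0,0,-0.56,-7.8,-6.9,4,4],[0,0,-0.69,-7.8,-6.9,7,4],[0,0,-0.69,-7.8,-6.9,10,4],[0,0,-0.69,-7.8,-6.9,12.5,4],[0,0,-0.69,-7.8,-6.9,14,4]]';python3 -c "
from h import *
s=get_state();print(s['eef_pos'],s['width'],s['wrist_force'])"
```

```text
t: 41.3
eef_pos: [0.4797, -0.0609, 0.0183]
ee_rot: [-3.139, 0.118, 0.004]
wrist_force: [0.3, -0.5, -0.5]
width: 0.0539
[ 0.4796628  -0.06094779  0.01834546] 0.05385218846630304 [ 0.28678055 -0.53005411 -0.49512289]
```

```bash
python3 -m inch '[[0,0,0,0,0,0.4,4],[0,0,0,0,0,0.6,4],[0,0,0,0,0,0.6,4],[0,0,0,0,0,0.6,9.2],[0,0,0,0,0,0.6,9.2],[0,0,0,0,0,0.6,9.2],[0,0,0,0,0,0.6,9.2],[0,0,0,0,0,0.6,9.2]]'; python3 -m inch '[[0,0,0,0,0,-2,9.2],[0,0,0,0,0,-6,9.2],[0,0,0,0,1,-11,9.2],[0.14,0,0,0,5,-16,9.2],[0.28,0,0,0,9,-19,9.2],[0.42,0,0,0,13,-19,9.2],[0.56,0,0,0,17,-19,9.2],[0.7,0,0,0,19,-19,9.2]]';python3 - <<'E'
from h import *
T=snap("top","t22");Sc=snap("scene","s22");W=snap("wrist","w22")
s=get_state();print(s['joint_positions'].round(2),s['eef_pos'])
mt=[cmask(T,45,85,100,40,(240,190,330,260)),cmask(Sc,45,85,100,25,(160,160,245,230))]
for nm,cs,m in(("t",[T],mt[:1]),("s",[Sc],mt[1:]),("b",[T,Sc],mt)):
    x,f=fit(cs,m,beak,[.478,-.06,1.5],[.01,.01,.05]);print(nm,x.round(4),round(f,3),[k.sum() for k in m])
yw=x[2];A=tool(yw,np.pi/4,True);u=np.array([np.cos(yw),np.sin(yw),0])
g=np.array([x[0],x[1],.030])-u*.0055
for back in(.14,.0): rel(g+A[:,2]*(.0188-back),A)
E
```

```text
t: 42.1
eef_pos: [0.483, -0.0619, 0.016]
ee_rot: [3.138, -0.119, 0.006]
wrist_force: [-0.3, 0.6, 0.6]
width: 0.0899
t: 42.9
eef_pos: [0.4678, -0.2561, 0.2065]
ee_rot: [-2.441, 0.093, -0.044]
wrist_force: [1.9, 0.9, -1.0]
width: 0.0922
[-0.95  0.48  1.42  0.44  1.79 -0.89] [ 0.46702778 -0.25448255  0.20201767]
t [ 0.484  -0.0605  1.4989] 0.049 [np.float32(722.0)]
s [ 0.483  -0.0601  1.5023] 0.072 [np.float32(855.0)]
b [ 0.4837 -0.0605  1.5005] 0.127 [np.float32(722.0), np.float32(855.0)]
turn [ 0.082 -0.006 -0.009] shift cm [ 0.2  -2.31 13.28] rows>= 3
turn [ 0.082 -0.006 -0.009] shift cm [ 0.11 -3.45 27.23] rows>= 6
```

View pics/t22.png

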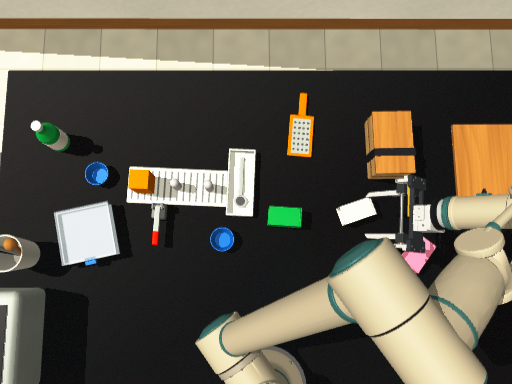

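```bash
python3 -m inch '[[0.08,0,-0.009,0,-1,4,9.2],[0.08,0,-0.009,0.2,-2.2,8,9.2],[0.08,0,-0.009,0.2,-2.2,12.8,9.2],[0.08,0,-0.009,0.2,-2.2,12.8,9.2],[0.08,0,-0.009,0.2,-2.2,12.8,9.2]]';python3 - <<'E'
from h import *
W=snap("wrist","w23")
x=[.4837,-.0605,1.5]
yw=x[2];A=tool(yw,np.pi/4,True);u=np.array([np.cos(yw),np.sin(yw),0])
g=np.array([x[0],x[1],.030])-u*.0055
rel(g+A[:,2]*(.0188),A)
E
```

```text
t: 43.55
eef_pos: [0.4776, -0.1502, 0.1233]
ee_rot: [-2.363, 0.073, -0.044]
wrist_force: [0.4, -1.3, 0.4]
width: 0.0921
turn [ 0.009 -0.006  0.011] shift cm [-0.2   0.42 14.58] rows>= 3
```

View pics/w23.png

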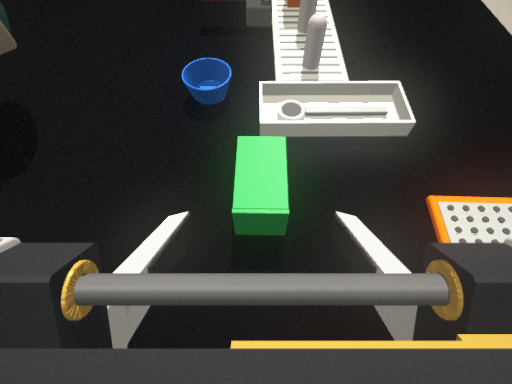

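The green beaker is centred (u≈261). I go in, grip and lift.

```bash
python3 -m inch '[[0.009,0,0.011,-0.1,0.4,4,9.2],[0.009,0,0.011,-0.1,0.4,8,9.2],[0.009,0,0.011,-0.1,0.4,11.5,9.2],[0.009,0,0.011,-0.1,0.4,13.7,9.2],[0.009,0,0.011,-0.1,0.4,14.5,9.2],[0.009,0,0.011,-0.1,0.4,14.5,9.2],[0.009,0,0.011,-0.1,0.4,14.5,9.2]]'; python3 -m inch '[[0,0,0,0,0,0,4],[0,0,0,0,0,0,4],[0,0,0,0,0,0,4],[0,0,0,0,0,0,4],[0,0,0,0,0,0,4],[0,0,0,0,0,0,4]]'; python3 -m inch '[[0,0,0,0,-1.4,-1.4,4],[0,0,0,0,-3.5,-3.5,4],[0,0,0,0,-7,-7,4],[0,0,0,0,-10.5,-10.5,4],[0,0,0,0,-14,-14,4],[0,0,0,0,-16.5,-16.5,4],[0,0,0,0,-16.5,-16.5,4],[0,0,0,0,-16.5,-16.5,4]]'
python3 - <<'E'
from h import *
snap("wrist","w24");s=get_state();print(s["width"],s["eef_pos"],s["joint_positions"].round(2))
E
```

```text
t: 44.3
eef_pos: [0.4858, -0.0552, 0.0169]
ee_rot: [-2.354, 0.088, -0.043]
wrist_force: [0.8, -0.6, 0.5]
width: 0.092
t: 44.9
eef_pos: [0.4844, -0.0537, 0.0161]
ee_rot: [-2.352, 0.089, -0.04]
wrist_force: [-0.5, -1.3, 1.6]
width: 0.0538
t: 45.7
eef_pos: [0.4837, -0.0543, 0.2492]
ee_rot: [-2.354, 0.089, -0.04]
wrist_force: [0.2, -0.5, -1.7]
width: 0.0538
0.053778659438678926 [ 0.48335705 -0.05401053  0.24835458] [-0.74  0.31  1.64  0.6   1.72 -0.74]
```

View pics/w24.png

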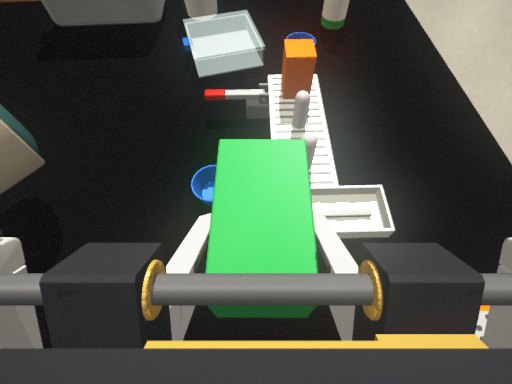

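Held. For peg 0 the hand should lean to +x, so that the wrist camera stays clear of the orange beaker. I go upright, turn 90°, then tilt.

```bash
python3 -m inch '[[-0.13,0,0,0,0,0,4],[-0.26,0,0,0,0,0,4],[-0.4,0,0,0,0,0,4],[-0.53,0,0,0,0,0,4],[-0.66,0,0,0,0,0,4],[-0.785,0,0,0,0,0,4],[-0.785,0,0,0,0,0,4]]'; python3 -m inch '[[0,0,0.14,0,0,0,4],[0,0,0.28,0,0,0,4],[0,0,0.42,0,0,0,4],[0,0,0.56,0,0,0,4],[0,0,0.7,0,0,0,4],[0,0,0.84,0,0,0,4],[0,0,0.98,0,0,0,4],[0,0,1.12,0,0,0,4]]';  python3 -m inch '[[0,0,0.14,0,0,0,4],[0,0,0.28,0,0,0,4],[0,0,0.42,0,0,0,4],[0,0,0.47,0,0,0,4],[0,0,0.47,0,0,0,4]]'
python3 - <<'E'
from h import *
snap("scene","s25");s=get_state();print(s["width"],s["eef_pos"],s["joint_positions"].round(2))
p,A=place(0,np.radians(-2.8),.2,.0024);rel(s["eef_pos"],A);rel(p,A)
E
```

```text
t: 46.45
eef_pos: [0.483, -0.0502, 0.2479]
ee_rot: [-3.136, 0.109, 0.002]
wrist_force: [-0.3, -0.7, -1.2]
width: 0.0537
t: 47.25
eef_pos: [0.4829, -0.0551, 0.247]
ee_rot: [-2.587, 1.777, 0.009]
wrist_force: [-0.7, -0.5, -0.3]
width: 0.0541
t: 47.75
eef_pos: [0.483, -0.0551, 0.2473]
ee_rot: [-2.11, 2.325, 0.009]
wrist_force: [-0.8, -0.2, 0.0]
width: 0.0537
0.053878897516674615 [ 0.48317814 -0.05501399  0.24758367] [-0.26  0.12  1.6   0.    1.42  1.41]
turn [-0.783  0.023 -0.043] shift cm [0. 0. 0.] rows>= 6
turn [-0.783  0.023 -0.043] shift cm [-22.3   -5.94   6.19] rows>= 6
```

```bash
python3 -m inch '[[-0.13,0,0,-2,0,0,4],[-0.26,0.01,-0.01,-5,-1,0,4],[-0.39,0.01,-0.02,-9,-2,0,4],[-0.52,0.02,-0.03,-13,-3,0,4],[-0.65,0.023,-0.043,-17,-4.5,0,4],[-0.783,0.023,-0.043,-20,-5.9,2,4],[-0.783,0.023,-0.043,-22.3,-5.9,4,4],[-0.783,0.023,-0.043,-22.3,-5.9,5.5,4]]'
python3 -m inch '[[0,0,0,0,0,0,4],[0,0,0,0,0,0,4]]'
python3 - <<'E'
from h import *
T=snap("top","t26");Sc=snap("scene","s26");W=snap("wrist","w26");s=get_state();print(s["width"],s["eef_pos"],s["joint_positions"].round(2))
p,A=place(0,np.radians(-2.8),.2,.0024);rel(p,A)
m=[cmask(T,45,85,100,40,(170,130,250,225)),cmask(Sc,45,85,100,25,(260,100,340,205))]
m=[cv2.morphologyEx(k,cv2.MORPH_CLOSE,np.ones((3,3))) for k in m];print([k.sum() for k in m])
for nm,cs,mm in(("t",[T],m[:1]),("s",[Sc],m[1:]),("b",[T,Sc],m)):
    x,f=fit(cs,mm,inv,[.5745,.161,-.049,.148],[.01,.01,.05,.01]);print(nm,x.round(4),round(f,3))
for n,C,(x0,y0,x1,y1) in(("s26",Sc,(210,80,390,220)),("t26",T,(90,110,270,250))):
    cv2.imwrite(f"pics/{n}z.png",cv2.resize(C["pixels"][y0:y1,x0:x1,::-1],None,fx=4.2,fy=4.2,interpolation=cv2.INTER_CUBIC))
E
```

```text
t: 48.6
eef_pos: [0.5647, 0.1644, 0.1882]
ee_rot: [1.722, -1.801, -0.752]
wrist_force: [-0.2, -0.7, -0.6]
width: 0.0539
t: 48.8
eef_pos: [0.5639, 0.161, 0.1972]
ee_rot: [1.725, -1.813, -0.744]
wrist_force: [-1.0, 0.4, -0.4]
width: 0.0539
0.05337437433742631 [0.5642705  0.161196   0.19847508] [0.09 0.77 0.93 0.12 2.21 1.75]
turn [-0.009  0.    -0.001] shift cm [-0.03 -0.78  0.89] rows>= 1
[np.float32(131.0), np.float32(302.0)]
t [  3.044    0.368   19.7512 -12.3973] 0.97
s [ 0.1557  0.5295  1.9707 -0.3836] 0.693
b [0.5481 0.1846 0.1522 0.1239] 7.009
```

View pics/s26z.png

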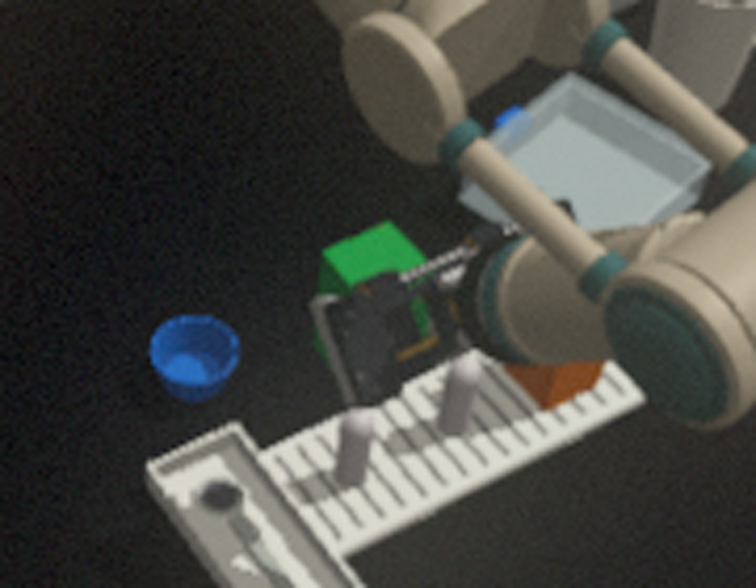

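View pics/t26z.png

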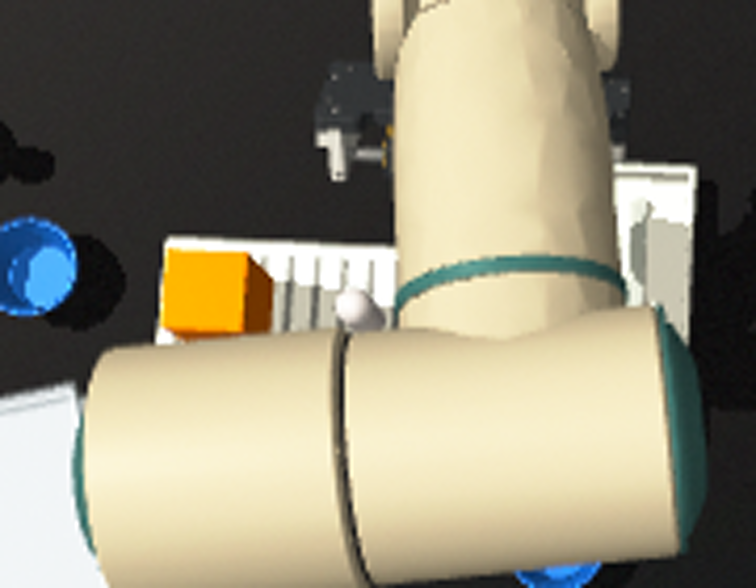

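View pics/w26.png

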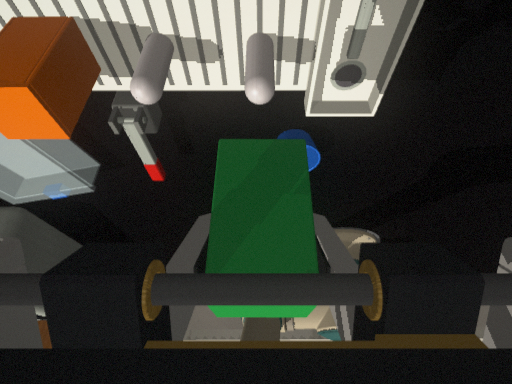

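Run:
```python
from h import *
for gz in (.2,.14,.10,.072,.068):
    p,A=place(0,np.radians(-2.8),gz,.0024);rel(p,A)
```

```text
turn [-0.009  0.    -0.001] shift cm [-0.03 -0.78  0.89] rows>= 1
turn [-0.009  0.    -0.001] shift cm [-0.04 -4.98  5.17] rows>= 2
turn [-0.009  0.    -0.001] shift cm [-0.04 -7.78  8.02] rows>= 3
turn [-0.009  0.    -0.001] shift cm [-0.04 -9.74 10.02] rows>= 3
turn [-0.009  0.    -0.001] shift cm [ -0.04 -10.02  10.31] rows>= 3
```

```bash
python3 - <<'E'
from h import *
W=snap("wrist");print(proj(W,[[.5745,.161,.089],[.5745,.161,.014],[.579,.257,.089]]).round(1))
E
python3 -m inch '[[-0.009,0,0,0,-0.8,0.9,4],[-0.009,0,0,0,-2.2,2.3,4],[-0.009,0,0,0,-3.6,3.7,4],[-0.009,0,0,0,-5,5.1,4],[-0.009,0,0,0,-5,5.1,4],[-0.009,0,0,0,-5,5.1,4]]'
python3 - <<'E'
from h import *
s=get_state();print(s["wrist_force"],s["eef_pos"])
for gz in (.10,.072,.068):
    p,A=place(0,np.radians(-2.8),gz,.0024);rel(p,A)
W=snap("wrist","w27");Sc=snap("scene","s27")
E
```

```text
[[261.9  97.6]
 [261.9  44.6]
 [145.8  97.8]]
t: 49.6
eef_pos: [0.5634, 0.162, 0.124]
ee_rot: [1.718, -1.805, -0.752]
wrist_force: [0.1, 0.7, -0.0]
width: 0.0542
[ 0.08053646  0.66922596 -0.03460708] [0.56342097 0.1620466  0.12399102]
turn [ 0.006 -0.001 -0.001] shift cm [ 0.04 -2.67  2.6 ] rows>= 1
turn [ 0.006 -0.001 -0.001] shift cm [ 0.04 -4.66  4.57] rows>= 2
turn [ 0.006 -0.001 -0.001] shift cm [ 0.04 -4.94  4.85] rows>= 2
```

View pics/w27.png

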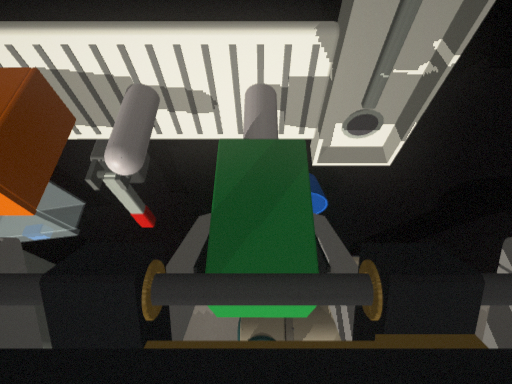

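```bash
python3 -m inch '[[0.006,0,0,0,-1.2,1.1,4],[0.006,0,0,0,-2.4,2.3,4],[0.006,0,0,0,-3.4,3.3,4],[0.006,0,0,0,-4.2,4.1,4],[0.006,0,0,0,-4.6,4.5,4],[0.006,0,0,0,-4.6,4.5,4],[0.006,0,0,0,-4.6,4.5,4]]'
python3 - <<'E'
from h import *
s=get_state();print(s["wrist_force"],s["eef_pos"],s["width"])
for gz in (.072,.068):
    p,A=place(0,np.radians(-2.8),gz,.0024);rel(p,A)
E
```

```text
t: 50.4
eef_pos: [0.5642, 0.1621, 0.0596]
ee_rot: [1.722, -1.809, -0.747]
wrist_force: [-0.6, 0.2, 0.9]
width: 0.0536
[-0.59059219  0.20344868  0.9465314 ] [0.56421215 0.16213998 0.05964476] 0.0536444527845107
turn [-0.001 -0.001 -0.001] shift cm [ 0.06 -0.03  0.11] rows>= 1
turn [-0.001 -0.001 -0.001] shift cm [ 0.06 -0.31  0.39] rows>= 1
```

```bash
python3 -m inch '[[0,0,0,0,-0.15,0.15,4],[0,0,0,0,-0.3,0.3,4],[0,0,0,0,-0.3,0.3,4]]'; python3 -m inch '[[0,0,0,0,-0.1,0.1,4],[0,0,0,0,-0.1,0.1,4]]'; python3 -m inch '[[0,0,0,0,-0.1,0.1,4],[0,0,0,0,-0.1,0.1,4]]'
```

```text
t: 50.7
eef_pos: [0.5645, 0.1621, 0.0558]
ee_rot: [1.723, -1.81, -0.746]
wrist_force: [1.4, 0.1, 1.1]
width: 0.0538
t: 50.9
eef_pos: [0.5644, 0.1621, 0.0557]
ee_rot: [1.723, -1.81, -0.747]
wrist_force: [2.2, -0.6, 7.7]
width: 0.0541
t: 51.1
eef_pos: [0.5645, 0.162, 0.0557]
ee_rot: [1.723, -1.81, -0.747]
wrist_force: [3.4, -1.3, 11.1]
width: 0.0541
```

```bash
python3 -m inch '[[0,0,0,0,0.1,-0.1,4],[0,0,0,0,0.1,-0.1,8.5],[0,0,0,0,0.1,-0.1,8.5],[0,0,0,0,0.1,-0.1,8.5],[0,0,0,0,0.1,-0.1,8.5],[0,0,0,0,0.1,-0.1,8.5]]'; python3 -m inch '[[0,0,0,0,0,-2,8.5],[0,0,0,0,0,-5,8.5],[0,0,0,0,0,-9,8.5],[0,0,0,0,0,-13,8.5],[0,0,0,0,0,-16,8.5],[0,0,0,0,0,-16,8.5]]'
python3 -m inch '[[0.13,0,0,0,3,-2,8.5],[0.26,0,0,0,5,-4,8.5],[0.39,0,0,0,8,-6,8.5],[0.52,0,0,-2,10,-8,8.5],[0.65,0,0,-3,12,-8,8.5],[0.78,0,0,-3,14,-8,8.5],[0.78,0,0,-3,14,-8,8.5]]'
python3 -c "
from h import *
s=get_state();print(s['eef_pos'],s['joint_positions'].round(2));rel([.35,-.15,.33],down(-93))"
```

```text
t: 51.7
eef_pos: [0.564, 0.1621, 0.0535]
ee_rot: [1.722, -1.809, -0.747]
wrist_force: [0.2, -0.4, -0.0]
width: 0.0848
t: 52.3
eef_pos: [0.6798, 0.1564, 0.1682]
ee_rot: [1.727, -1.815, -0.742]
wrist_force: [-0.3, -0.0, 0.3]
width: 0.085
t: 53.0
eef_pos: [0.6274, 0.1899, 0.3261]
ee_rot: [2.169, -2.268, -0.003]
wrist_force: [0.6, -0.2, 0.8]
width: 0.0851
[0.62736343 0.18991344 0.32605394] [ 0.19  0.37  1.08 -0.    1.7   1.8 ]
turn [ 0.003 -0.001  0.008] shift cm [35.2  26.19 -0.27] rows>= 9
```

```bash
python3 -m inch '[[0,0,0,4,2.5,0,8.5],[0,0,0,8,5.5,0,8.5],[0,0,0,12,8.5,0,8.5],[0,0,0,16,11.5,0,8.5],[0,0,0,20,14.5,0,8.5],[0,0,0,24,17.5,0,8.5],[0,0,0,28,20.5,0,8.5],[0,0,0,30,22,0,8.5]]';python3 -m inch '[[0,0,0,0,0,0,8.5],[0,0,0,0,0,0,8.5]]'
python3 - <<'E'
from h import *
T=snap("top","t30");Sc=snap("scene","s30")
def M(a,b,c,d):
    return [cv2.morphologyEx(k,cv2.MORPH_CLOSE,np.ones((3,3))) for k in (cmask(T,a,b,110,40,c),cmask(Sc,a,b,110,25,d))]
for nm,m,x0 in(("orange",M(5,25,(105,145,165,215),(310,105,380,195)),[.5837,.353,-.049,.014]),("green",M(45,85,(170,140,250,225),(270,130,340,220)),[.5745,.161,-.049,.014])):
    for t,cs,mm in(("top",[T],m[:1]),("both",[T,Sc],m)):
        x,f=fit(cs,mm,inv,x0,[.01,.01,.05,.01]);print(nm,t,x.round(4),round(f,3))
for n,C,(x0,y0,x1,y1) in(("s30",Sc,(225,90,405,230)),("t30",T,(90,110,270,250))):
    cv2.imwrite(f"pics/{n}z.png",cv2.resize(C["pixels"][y0:y1,x0:x1,::-1],None,fx=4.2,fy=4.2,interpolation=cv2.INTER_CUBIC))
E
```

```text
t: 53.8
eef_pos: [0.3982, -0.1017, 0.3225]
ee_rot: [2.159, -2.272, -0.008]
wrist_force: [1.0, 1.1, 0.5]
width: 0.0851
t: 54.0
eef_pos: [0.4014, -0.0997, 0.323]
ee_rot: [2.162, -2.273, -0.007]
wrist_force: [-0.4, -0.5, 0.9]
width: 0.0851
orange top [0.5914 0.3537 0.0226 0.0211] 0.052
orange both [0.5925 0.3553 0.0327 0.0162] 0.115
green top [ 0.5855  0.1659 -0.0717 -0.0407] 0.044
green both [ 0.5749  0.1612 -0.0708  0.0157] 0.421
```

View pics/s30z.png

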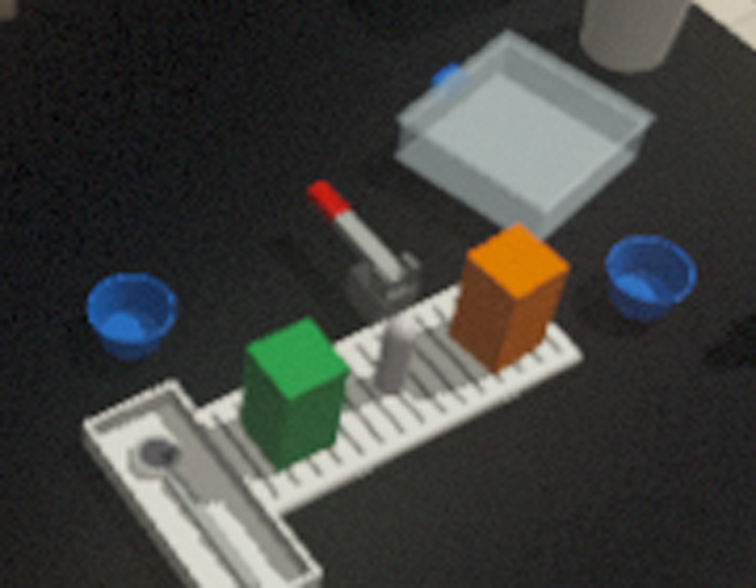

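View pics/t30z.png

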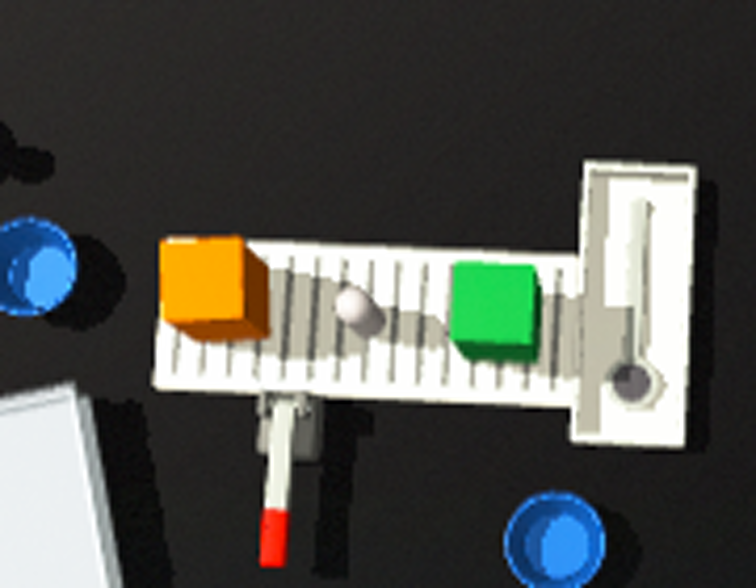

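View pics/s30.png

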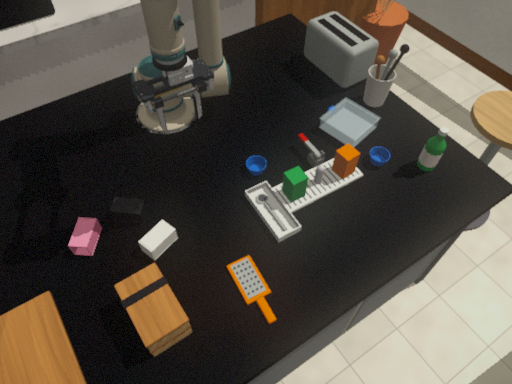

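The orange beaker has moved about 9 mm back on its peg since I placed it. I check closely with the model overlay whether it still stands flat.

Run:
```python
from h import *
T=snap("top");Sc=snap("scene")
B={"o":(.5925,.3553,.033,.014,(0,0,255)),"g":(.5745,.161,-.05,.014,(255,0,255))}
for n,C,(x0,y0,x1,y1) in(("ov_s",Sc,(260,120,380,215)),("ov_t",T,(110,150,230,245))):
    k=6;im=cv2.resize(C["pixels"][y0:y1,x0:x1,::-1],None,fx=k,fy=k,interpolation=cv2.INTER_CUBIC)
    for b in B.values():
        P=box(b[0],b[1],b[2],-.027,.027,-.027,.027,b[3],b[3]+.095);q=((proj(C,P)-[x0,y0]+.5)*k).astype(int)
        for i in range(8):
            for j in range(i):
                if bin(i^j).count("1")==1: cv2.line(im,tuple(map(int,q[i])),tuple(map(int,q[j])),b[4],1)
    cv2.imwrite(f"pics/{n}.png",im)
# tilt fit for orange
def tb(x):
    P=box(0,0,x[2],-.027,.027,-.027,.027,0,.095); Rt=R.from_rotvec([x[4],x[5],0]).as_matrix();return [P@Rt.T+[x[0],x[1],x[3]]]
m=[cv2.morphologyEx(k,cv2.MORPH_CLOSE,np.ones((3,3))) for k in (cmask(T,5,25,110,40,(105,145,165,215)),cmask(Sc,5,25,110,25,(310,105,380,195)))]
x,f=fit([T,Sc],m,tb,[.5925,.3553,.033,.015,0,0],[.005,.005,.05,.005,.05,.05]);print(x.round(4),f)
```

```text
[0.5915 0.3558 0.0372 0.0167 0.0148 0.014 ] 0.09971074759960175
```

View pics/ov_s.png

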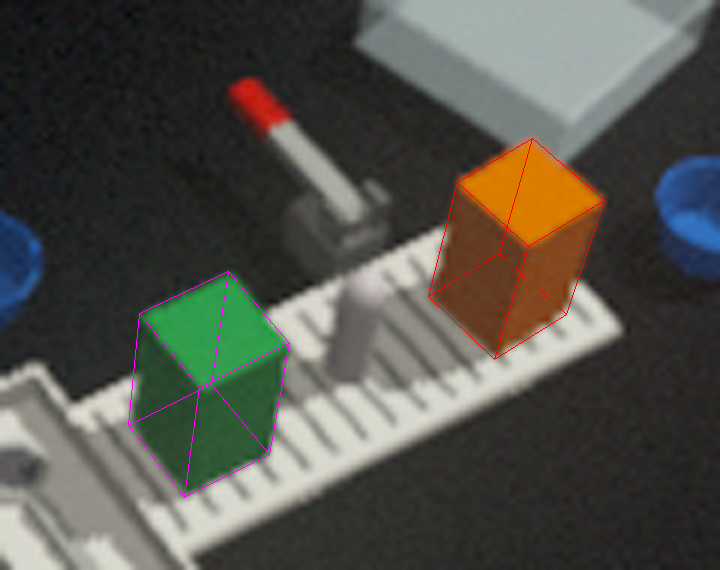

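View pics/ov_t.png

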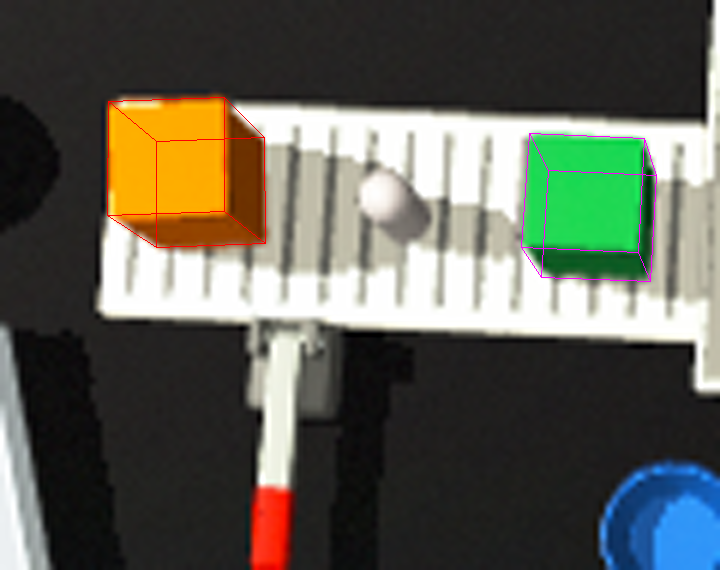

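Run:
```python
from h import *
T=snap("top");Sc=snap("scene")
u=[]
for C,r in((T,(140,215,175,255)),(Sc,(290,125,320,155))):
    h=hsv(C);m=((h[...,0]<5)|(h[...,0]>174))&(h[...,1]>150)&(h[...,2]>60);o=np.zeros_like(m);l,t,rr,b=r;o[t:b,l:rr]=m[t:b,l:rr];v,w=np.nonzero(o);u.append((w.mean(),v.mean()));print(len(v))
print(tri([T,Sc],u),u)
s=get_state();print(s["t"],s["wrist_force"],s["eef_pos"])
```

```text
95
57
[0.42239605 0.31322248 0.04958237] [(np.float64(154.86315789473684), np.float64(237.69473684210527)), (np.float64(302.29824561403507), np.float64(136.96491228070175))]
54.3 [-0.25800114 -0.22822656 -0.44647154] [ 0.40224046 -0.09915162  0.3236241 ]
```

The red grip triangulates to 50 mm (46 mm at its axis when shut), so the lever is shut. The spoon lies flat and the robot is clear of everything, so I hand in.

```bash
python3 -c "
from cell import *
print(hand_in())"
```

```text
the job is handed in; nothing more can be done
None
```

The job is done and handed in at about 54 s of the 210 s allowed; I got no verdict back. Only the orange and green beakers were there, no yellow one.

**What I did**
- I swung the lever down first and pushed it to its stop, where the push read about 33 N.
- I laid the spoon in the trough. My first grip on it slipped and turned it slightly; I re-measured and the second grip held.
- I set each beaker down on a clear patch of counter, regripped it at a slant and turned it over. The orange one went on the left peg and the green one on the right peg.

**What the last checks showed**
- **Beakers:** both stand upright with their rims at tray height, and the drawn outlines match in both camera views.
- **Orange beaker:** it moved after I placed it, about 9 mm back and a few degrees round. It is still over its peg, and the tilt fit gave under 1.5°. I did not re-centre it, and I don't know whether it was the announced knock or my own arm.
- **Green beaker:** the automatic fit using both views was poor (residual 0.42), and the top view alone gave an impossible height. I relied on the outlines and on the contact force as I set it down.
- **Lever:** the red grip measures about 50 mm above the counter, against 46 mm when shut, so I take it as shut.
- **Rest of the scene:** the spoon lies flat in the trough. The bystanders look unmoved in the pictures, though I did not measure them. The gripper was open, about 32 cm up and touching nothing.

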